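# Lay out the washed grinder parts

### The job

Lay the washed meat-grinder parts out on the drying board's three pads, each centred on its pad: the plate with many small holes on the pad next to the grinder head, with the four-armed knife flat and centred on top of it, the plate with three wide holes on the pad next to the bowl, and the ring nut on the pad between them with the pusher standing upright in the middle of the ring. Leave the spice jar where it stands.

Things in the scene. Friction and masses are not known exactly. Their poses are not given: they have to be found in the camera images.
- fine_plate: steel grinder plate with many small holes: a flat disc 52 mm across, 10 mm thick, about 130 g, lying flat. The holes are too small to grip. Origin: centre of its underside, z up
- wide_plate: steel grinder plate with three wide holes: a flat disc 52 mm across, 10 mm thick, about 100 g, lying flat (the holes are drawn only; to the touch it is solid). Origin: centre of its underside, z up
- knife: four-armed steel grinder knife, lying flat, about 60 g: a cross 48 mm from tip to tip (arms along its x and y, 11 mm wide, 7 mm thick) with a round upright boss 20 mm across at the middle, whose top is 26 mm above the knife's underside; grip it by the boss above the arms. Origin: centre of its underside, z up
- ring_nut: plain aluminium ring nut lying flat: outside 64 mm, bore 46 mm (open at both ends), 24 mm high, about 180 g. Origin: centre of its underside, z up
- pusher: white plastic meat pusher standing upright, 118 mm tall, about 120 g: a rod 34 mm across and 78 mm long below, a flange 50 mm across from 78 to 84 mm height, and a round handle 26 mm across from 84 to 118 mm. Origin: centre of its foot, z up
- pad_left: round flat grey rubber pad, 80 mm across, 3 mm thick, fixed on the white board; the left one (+y end as the robot sees it) of three alike in a straight row along the board, 115 mm from centre to centre. Origin: centre of its underside, on the board's top (board 12 mm thick, so the pad's top is 15 mm above the table)
- pad_mid: round flat grey rubber pad, 80 mm across, 3 mm thick, fixed on the white board; the middle one of three alike in a straight row along the board, 115 mm from centre to centre. Origin: centre of its underside, on the board's top (board 12 mm thick, so the pad's top is 15 mm above the table)
- pad_right: round flat grey rubber pad, 80 mm across, 3 mm thick, fixed on the white board; the right one (-y end as the robot sees it) of three alike in a straight row along the board, 115 mm from centre to centre. Origin: centre of its underside, on the board's top (board 12 mm thick, so the pad's top is 15 mm above the table)
- head: grinder head, a fixed hollow aluminium casting standing mouth up on one end of the white board, 82 mm across, 66 mm tall (top 78 mm above the table), with a short side tube 38 mm across. It stands in the pads' row 113 mm beyond the left or the right pad's centre; a fixed steel bowl (90 mm across, 50 mm tall) stands likewise at the other end. Origin: centre of its underside
- jar: amber glass spice jar with a dark lid, 60 mm across, 85 mm tall, standing left of the work; not to be moved. Origin: centre of its underside

How it is judged:
By the outcome, as a careful person would: the job done as asked, in the order asked, and still so for the second after the job is handed in, with the robot touching nothing.
It also fails if it takes over 128 s, if anything falls off the work surface, if the arm or the gripper's body presses on something with over 40 N, if the wrist force passes 120 N, or if a joint passes its speed limit or range.

### The arm

A 6-joint arm with a two-finger parallel gripper is mounted at the origin on the work surface. World frame = base frame: x ahead of the robot, y to its left, z up, the work surface at z = 0. Lengths are in m, angles in rad, forces in N, time in s.
With the tool pointing down it reaches from about 0.4 to 0.925 m from the base axis. Payload 12.5 kg.
Tool frame: the origin (TCP) lies at the very end of the fingers, on their centre line; the grasp point (between the pads) lies 19 mm behind it; z points along the fingers, y is the direction in which the jaws open and shut (so a half turn about z gives the same grasp; the last joint's range is limited). The gripper opens to 95 mm and grips with 3 to 60 N. Pads are 20 mm wide; open, the fingers measure 119 mm over their backs; the gripper's body (75 mm by 180 mm) begins 59 mm behind the grasp point.
Start: joints at [-1.253, 0.491, 1.559, -0, 1.092, -0.106], TCP at [0.257, -0.57, 0.177] pointing down, gripper open.
Joint ranges: [-3.1, 3.1], [-0.84, 2.19], [0.05, 2.79], [-1.13, 4.28], [0.06, 2.93], [-2.69, 2.69]. Speed limits (rad/s): [2.22, 2.22, 2.79, 3.14, 3.14, 3.14].

### API

Orientations are given as a unit quaternion [w, x, y, z].
In Python, from station import sense, get_image, job_done gives the robot as it stands.
- The arm moves only by the tool servo_tool, never from a script. Its argument "targets" is a list of rows, each a list of 5 numbers: the shift along the tool's x, y, z in cm, then the turn about the tool's z in degrees, then the opening, from 0 (shut) to 1 (fully open). In form: [[x, y, z, roll, fingers], ...]. A call has 1 to 20 rows; each row is the pose to reach, as a shift and turn from the pose commanded when the call began, along the tool's axes at that moment; what a row does not reach only later rows make up. A row lasts 1/12 s, in which the tool goes at most 41.7 mm and 7.16 degrees, less where a joint would pass 70% of its speed; a pose out of reach is approached as far as the arm can. A call with a gripper value outside its range is refused whole. The fingers move at their own pace and stop on an object; the grip force is fixed at half the most. Time passes only in rows, so rows that repeat a pose let the fingers close. It gives the time, the measured TCP pose, the force and the opening at its end, in the units of the state.
- sense(): the state, without advancing time (a new reading comes with each control period).
- get_image(name): name is "scene" or "top"; returns a dict with "color" (420x560x3 uint8, red, green, blue), "intrinsics" (3x3 intrinsics, pixels), "R" (3x3) and "t" (3): a world point X has camera coordinates R X + t. Camera axes: x right, y down, z forward; pixel columns grow to the right and rows downward; lengths in m; the calibration is good to about 2 mm. A picture is of the moment at which its call begins. There is no depth.
- job_done(): hands the job in, once; it reports no verdict.
The state is a dict: "clock": time; "joints": joint angles; "qd": joint speeds; "tau": joint torques, N m; "position": TCP position; "ee_rot": TCP orientation; "contact_force": force on the tool from outside, world axes, zero at the start; "ft_torque": the same for the moment, N m; "width": finger opening in m.
Only numpy, scipy, OpenCV 4.12 (cv2) and the standard library are available. Lean on these libraries where they do the work, as an engineer would, in place of code of your own. Each camera call takes 0.05 s, during which the arm holds its last target.

## Working session

There is one attempt and no reset: what is moved stays moved. The work goes in short steps, Python scripts to look and compute and a tool call to move; the robot and the scene stay as the last step left them, time stands still between calls to the robot, and variables do not carry over. Pictures are saved under pics/ and viewed, and the job is handed in when it is done.

Besides the shell and the picture viewer there is one more tool, called as name(argument=value, ...), one argument or row to a line, values as JSON. servo_tool: Moves the arm, as the interface text tells. Its arguments: {"type":"object","properties":{"targets":{"type":"array","items":{"type":"array","items":{"type":"number"}}}},"required":["targets"]}

```bash
ls; mkdir -p pics
python3 - <<'E'
from station import sense,get_image
import cv2,numpy as np
s=sense();print({k:np.round(v,3) for k,v in s.items()})
for n in("scene","top"):
    im=get_image(n);cv2.imwrite(f"pics/{n}0.png",im["color"][:,:,::-1])
    print(n,im["intrinsics"],im["R"],im["t"])
E
```

```text
pics
{'clock': np.float64(0.0), 'joints': array([-1.253,  0.492,  1.559,  0.   ,  1.092, -0.106]), 'qd': array([ 0.   , -0.002, -0.001,  0.001, -0.001, -0.   ]), 'tau': array([-2.0000e-03, -6.1265e+01, -2.5819e+01,  6.9000e-02,  4.8000e-02,
       -0.0000e+00]), 'position': array([ 0.257, -0.569,  0.176]), 'ee_rot': array([-0.001,  0.978,  0.21 , -0.   ]), 'contact_force': array([-0.114,  0.834,  0.195]), 'ft_torque': array([-0.033, -0.03 , -0.018]), 'width': np.float64(0.095)}
scene [[536.57357057   0.         282.86282058]
 [  0.         536.57357057 202.64088278]
 [  0.           0.           1.        ]] [[-0.10179781  0.9946825  -0.01561851]
 [ 0.7086539   0.06148857 -0.70287183]
 [-0.69817395 -0.08261893 -0.71114503]] [-0.00729185 -0.37411418  1.7536672 ]
top [[499.26727102   0.         276.10112735]
 [  0.         499.26727102 205.76445398]
 [  0.           0.           1.        ]] [[ 0.01045092 -0.99993936 -0.00347255]
 [-0.99387062 -0.01000515 -0.11009577]
 [ 0.11005435  0.00460187 -0.99391492]] [0.06895589 0.57362896 1.03896305]
```

View pics/scene0.png

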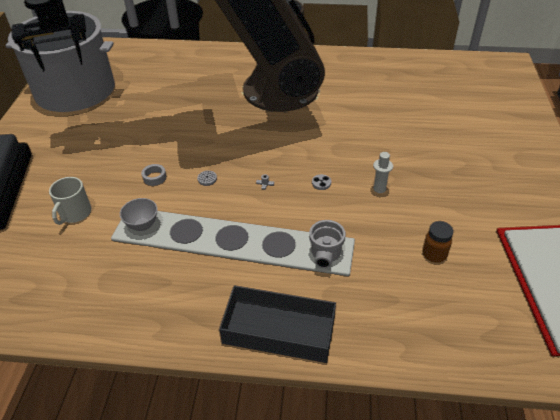

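View pics/top0.png

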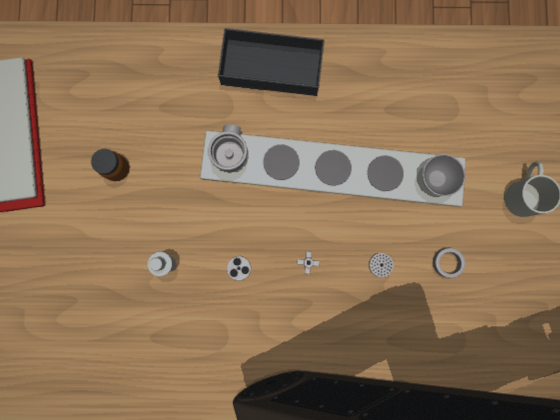

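The top view has the head at about (229,152), at the +y end, and the bowl at (442,175). The pads are at (281,162), (333,168) and (385,173). The parts row is pusher (160,264), wide plate (239,267), knife (308,263), fine plate (381,265) and ring (449,263). Next I'll zoom in and measure.

```bash
cat > h.py <<'E'
import numpy as np,cv2
from station import sense,get_image
def ray(im,u,v):
    K,R,t=[np.array(im[k]) for k in("intrinsics","R","t")]
    d=R.T@np.linalg.inv(K)@np.array([u,v,1.]); return -R.T@t,d
def onz(im,u,v,z):
    c,d=ray(im,u,v); return (c+d*(z-c[2])/d[2])[:2]
def proj(im,X):
    K,R,t=[np.array(im[k]) for k in("intrinsics","R","t")]
    p=K@(R@np.asarray(X,float)+t); return p[:2]/p[2]
def crop(im,u0,v0,u1,v1,s,name,marks=()):
    c=cv2.resize(im["color"][v0:v1,u0:u1,::-1],None,fx=s,fy=s,interpolation=cv2.INTER_CUBIC)
    for m in marks:
        m=[int(((m[0]+.5-u0)*s)),int((m[1]+.5-v0)*s)];cv2.circle(c,m,1,(0,0,255),-1)
    cv2.imwrite("pics/"+name,c)
def circ(im,x,y,z,r,n=48):
    a=np.linspace(0,2*np.pi,n,endpoint=False)
    return [proj(im,[x+r*np.cos(t),y+r*np.sin(t),z]) for t in a]
E
python3 - <<'E'
from h import *
T=get_image("top");S=get_image("scene")
for n,u,v,z in[("head",229,152,.078),("padL",281,162,.015),("padM",333,168,.015),("padR",385,173,.015),("wide",239,267,.01),("knife",308,263,.007),("fine",381,265,.01),("ring",449,263,.024),("pusher",155,265,.118)]:
    p=onz(T,u,v,z);print(n,p.round(4),proj(S,[*p,z]).round(1))
crop(T,140,230,480,300,2.35,"ta.png")
crop(T,190,120,480,215,2.7,"tb.png")
crop(S,130,145,410,280,2.85,"sa.png")
E
```

```text
head [0.6791 0.1736] [325.  230.6]
padL [0.6717 0.0652] [278.2 243. ]
padM [ 0.6594 -0.0492] [231.3 235.9]
padR [ 0.6494 -0.1631] [185.7 229.6]
wide [0.4414 0.1537] [320.7 180.5]
knife [0.4516 0.0045] [264.6 180.6]
fine [ 0.4489 -0.1528] [206.7 175.8]
ring [ 0.4548 -0.2948] [153.8 170.4]
pusher [0.4449 0.309 ] [384.6 153.3]
```

View pics/ta.png

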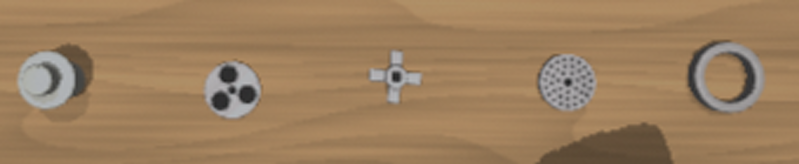

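View pics/tb.png

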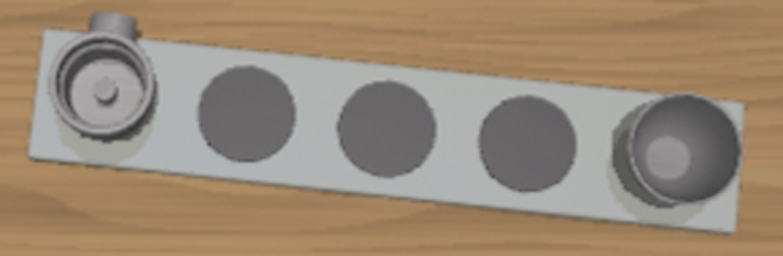

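View pics/sa.png

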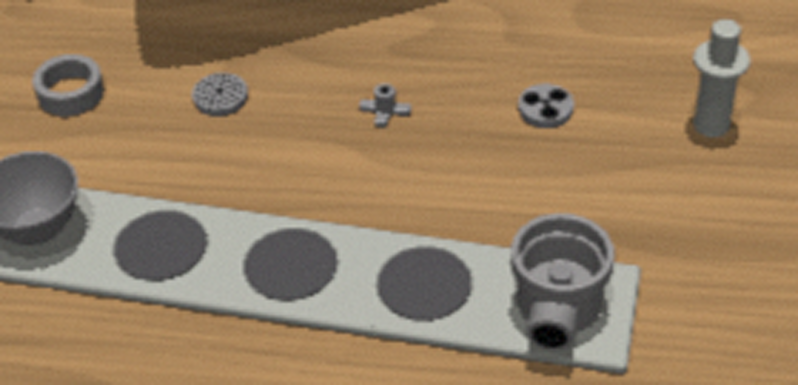

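```bash
cat >> h.py <<'E'
def sil(im,x,y,prof):
    # prof: list of (z,r); hull centroid
    P=np.array([p for z,r in prof for p in circ(im,x,y,z,r)],np.float32)
    h=cv2.convexHull(P)*16; m=cv2.moments(h.astype(np.float32)); return np.array([m["m10"],m["m01"]])/m["m00"]/16
def blob(im,x,y,z,thr,pad=24,mode="sat"):
    c=proj(im,[x,y,z]);u0,v0=(c-pad).astype(int)
    I=im["color"][v0:v0+2*pad,u0:u0+2*pad]
    hsv=cv2.cvtColor(I,cv2.COLOR_RGB2HSV)
    m=(hsv[...,1]<thr if mode=="sat" else hsv[...,2]<thr).astype(np.uint8)
    n,l,st,ce=cv2.connectedComponentsWithStats(m)
    # nearest large comp
    k=max(range(1,n),key=lambda i:st[i,4]-2*np.hypot(*(ce[i]-pad))**1.5)
    cm,_=cv2.findContours((l==k).astype(np.uint8),cv2.RETR_EXTERNAL,cv2.CHAIN_APPROX_NONE)
    f=np.zeros_like(m);cv2.drawContours(f,cm,-1,1,-1)
    ys,xs=np.nonzero(f);return np.array([xs.mean()+u0,ys.mean()+v0]),len(xs)
from scipy.optimize import fsolve
def fit(im,x,y,prof,thr,z=None,**k):
    b,n=blob(im,x,y,prof[-1][0] if z is None else z,thr,**k)
    return fsolve(lambda p:sil(im,p[0],p[1],prof)-b,[x,y]),n
PAD=[(.015,.04)];DISC=[(0,.026),(.01,.026)];RING=[(0,.032),(.024,.032)]
E
python3 - <<'E'
from h import *
for cam in("top","scene"):
    im=get_image(cam);print(cam)
    for n,x,y,pr in[("padL",.6717,.0652,PAD),("padM",.6594,-.0492,PAD),("padR",.6494,-.1631,PAD)]:
        p,k=fit(im,x,y,pr,135,mode="val",pad=30);print(n,p.round(4),k)
    for n,x,y,pr in[("wide",.4414,.1537,DISC),("fine",.4489,-.1528,DISC),("ring",.4548,-.2948,RING)]:
        for thr in (60,80):
            p,k=fit(im,x,y,pr,thr);print(n,p.round(4),k)
T=get_image("top");S=get_image("scene")
crop(T,290,245,330,285,15,"k.png");crop(S,245,160,285,200,15,"k2.png")
crop(T,135,240,185,290,12,"p.png");crop(S,360,140,410,205,9,"p2.png")
E
```

```text
top
padL [0.672  0.0654] 997
padM [ 0.661  -0.0486] 1010
padR [ 0.6498 -0.1629] 1010
wide [0.4395 0.1551] 467
wide [0.4393 0.1554] 477
fine [ 0.4499 -0.1535] 469
fine [ 0.4497 -0.1537] 485
ring [ 0.456  -0.2978] 773
ring [ 0.4561 -0.298 ] 794
scene
padL [0.6747 0.066 ] 692
padM [ 0.6634 -0.0482] 666
padR [ 0.6524 -0.1621] 638
wide [0.4399 0.1548] 239
wide [0.4396 0.1552] 249
fine [ 0.4504 -0.1528] 230
fine [ 0.4502 -0.153 ] 246
ring [ 0.4568 -0.2971] 422
ring [ 0.4573 -0.297 ] 437h.py:37: RuntimeWarning: The iteration is not making good progress, as measured by the 
 improvement from the last ten iterations.
  return fsolve(lambda p:sil(im,p[0],p[1],prof)-b,[x,y]),n
```

View pics/k.png

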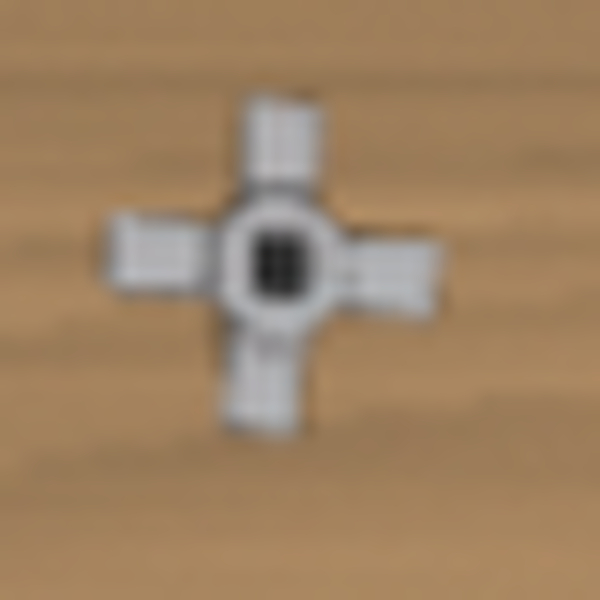

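View pics/k2.png

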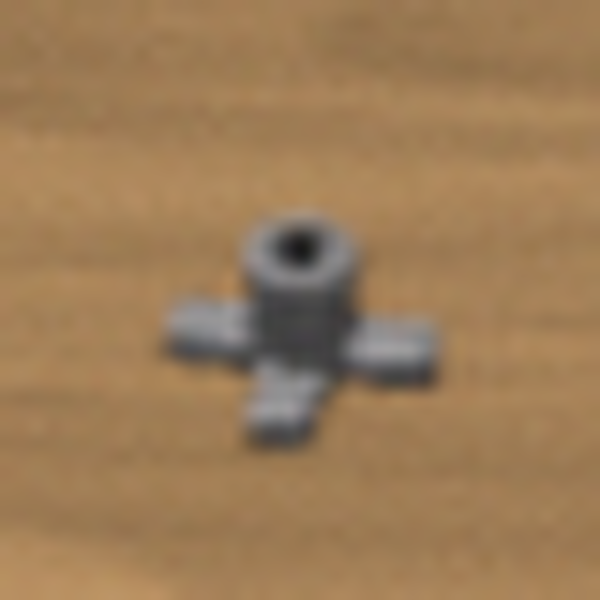

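View pics/p.png

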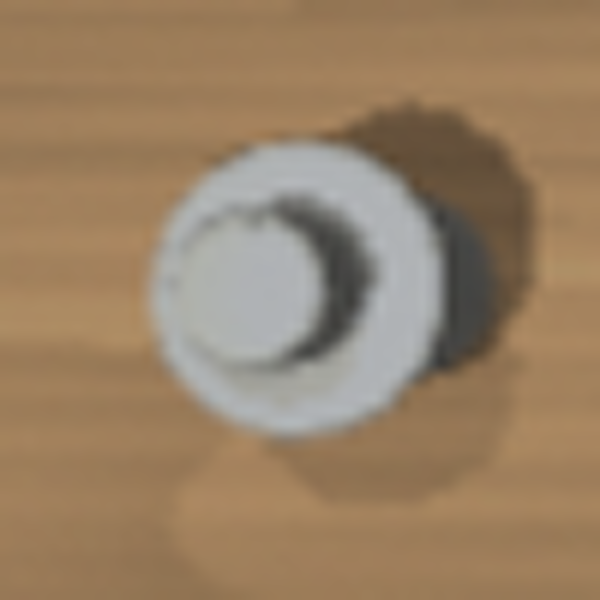

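View pics/p2.png

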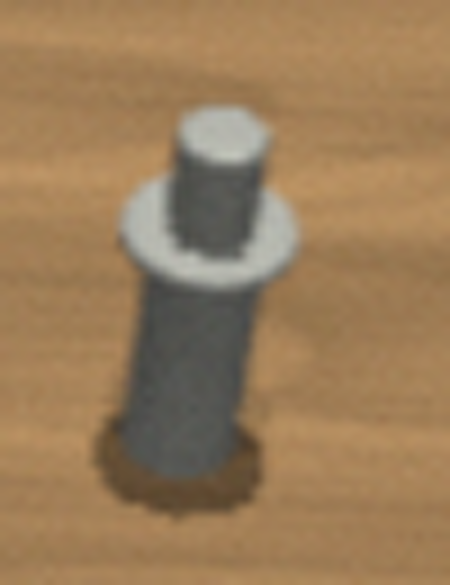

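```bash
cat >> h.py <<'E'
def tr(s):
    w,x,y,z=s["ee_rot"]
    from scipy.spatial.transform import Rotation as Ro
    return Ro.from_quat([x,y,z,w]).as_matrix()
def go(P,yaw=None):
    s=sense();R=tr(s);d=R.T@(np.array(P)-s["position"])*100
    cy=np.degrees(np.arctan2(R[1,0],R[0,0]))
    print("shift cm",d.round(2),"roll",None if yaw is None else round(cy-yaw,1),"| pos",s["position"].round(4),"yaw",cy.round(2),"tilt",np.degrees(np.arccos(-R[2,2])).round(2),"w",s["width"].round(4),"F",s["contact_force"].round(1),"t",s["clock"].round(2))
E
python3 - <<'E'
from h import *
T=get_image("top");S=get_image("scene")
print("knife",onz(T,308.0,262.0,.026),onz(S,264.5,176.2,.026))
print("pusher",onz(T,155.3,263.5,.118),onz(S,384.4,154.4,.118))
s=sense();print(tr(s).round(4))
go([.450,-.1533,.08],84.4)
E
```

```text
knife [0.45374903 0.00568611] [0.45467966 0.00551005]
pusher [0.44784833 0.30852131] [0.44940925 0.3082998 ]
[[ 9.115e-01  4.113e-01  0.000e+00]
 [ 4.113e-01 -9.115e-01 -1.000e-04]
 [-0.000e+00  0.000e+00 -1.000e+00]]Traceback (most recent call last):
  File "<stdin>", line 6, in <module>
  File "h.py", line 46, in go
    print("shift cm",d.round(2),"roll",None if yaw is None else round(cy-yaw,1),"| pos",s["position"].round(4),"yaw",cy.round(2),"tilt",np.degrees(np.arccos(-R[2,2])).round(2),"w",s["width"].round(4),"F",s["contact_force"].round(1),"t",s["clock"].round(2))
                                                                                                                                                                                    ^^^^^^^^^^^^^^^^
AttributeError: 'float' object has no attribute 'round'
```

```bash
sed -i 's/,s\["clock"\].round(2))/,round(float(s["clock"]),2))/; s/,s\["width"\].round(4)/,round(float(s["width"]),4)/' h.py
python3 -c "
from h import *
go([.450,-.1533,.08],84.4)"
```

```text
shift cm [ 34.71 -30.02   9.66] roll -60.1 | pos [ 0.2571 -0.5697  0.1766] yaw 24.28 tilt 0.0 w 0.0951 F [-0.5  0.1 -0.2] t 0.5
```

servo_tool(
  targets=[
    [34.7,-30.0,4,-60,1],
    [34.7,-30.0,4,-60,1],
    [34.7,-30.0,4,-60,1],
    [34.7,-30.0,4,-60,1],
    [34.7,-30.0,4,-60,1],
    [34.7,-30.0,4,-60,1],
    [34.7,-30.0,4,-60,1],
    [34.7,-30.0,4,-60,1],
    [34.7,-30.0,4,-60,1],
    [34.7,-30.0,4,-60,1],
    [34.7,-30.0,9.7,-60,1],
    [34.7,-30.0,9.7,-60,1],
    [34.7,-30.0,9.7,-60,1],
    [34.7,-30.0,9.7,-60,1],
    [34.7,-30.0,9.7,-60,1],
    [34.7,-30.0,9.7,-60,1],
  ],
)

```text
clock: 1.83
position: [0.4504, -0.1548, 0.0808]
ee_rot: [0.001, 0.742, 0.671, 0.0]
contact_force: [-0.4, 0.2, 0.3]
width: 0.095
```

```bash
python3 -c "
from h import *
go([.450,-.1533,.003],84.4)
S=get_image('scene');crop(S,120,60,420,280,2.6,'s1.png')"
```

```text
shift cm [ 0.15 -0.06  7.78] roll -0.2 | pos [ 0.4504 -0.1548  0.0808] yaw 84.22 tilt 0.12 w 0.095 F [-0.4  0.2  0.3] t 1.83
```

View pics/s1.png

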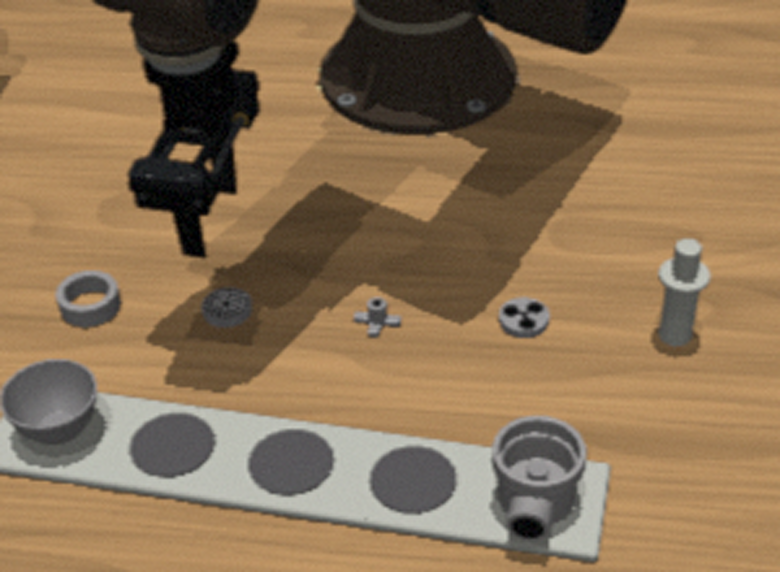

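The gripper hovers over the fine plate with its tip about 8 cm up. Now I'll descend and grip.

servo_tool(
  targets=[
    [0,0,4,0,1],
    [0,0,6.5,0,1],
    [0,0,7.7,0,1],
    [0,0,7.7,0,1],
    [0,0,7.7,0,1],
    [0,0,7.7,0,0.4],
    [0,0,7.7,0,0.4],
    [0,0,7.7,0,0.4],
    [0,0,7.7,0,0.4],
    [0,0,7.7,0,0.4],
    [0,0,7.7,0,0.4],
    [0,0,7.7,0,0.4],
    [0,0,7.7,0,0.4],
  ],
)

```text
clock: 2.97
position: [0.45, -0.1536, 0.0027]
ee_rot: [0.0, 0.741, 0.671, -0.0]
contact_force: [-1.3, 0.1, 0.3]
width: 0.0467
```

```bash
python3 -c "
from h import *
go([.450,-.1533,.003],84.4)"
```

```text
shift cm [ 0.03 -0.   -0.03] roll -0.1 | pos [ 0.45   -0.1536  0.0027] yaw 84.28 tilt 0.01 w 0.0467 F [-1.3  0.1  0.3] t 2.97
```

servo_tool(
  targets=[
    [0,0,0,0,0.4],
    [0,0,0,0,0.4],
    [0,0,0,0,0.4],
  ],
)

```text
clock: 3.22
position: [0.45, -0.1536, 0.0026]
ee_rot: [-0.0, 0.741, 0.671, -0.0]
contact_force: [-0.0, -0.5, 0.0]
width: 0.0382
```

```bash
python3 -c "
from h import *
go([.450,-.1533,.003],84.4)
S=get_image('scene');crop(S,160,110,260,200,8,'s2.png')
S=get_image('top');crop(S,330,220,430,320,6,'t2.png')"
```

```text
shift cm [ 0.03  0.   -0.04] roll -0.1 | pos [ 0.45   -0.1536  0.0026] yaw 84.28 tilt 0.0 w 0.0382 F [-0.  -0.5  0. ] t 3.22
```

View pics/s2.png

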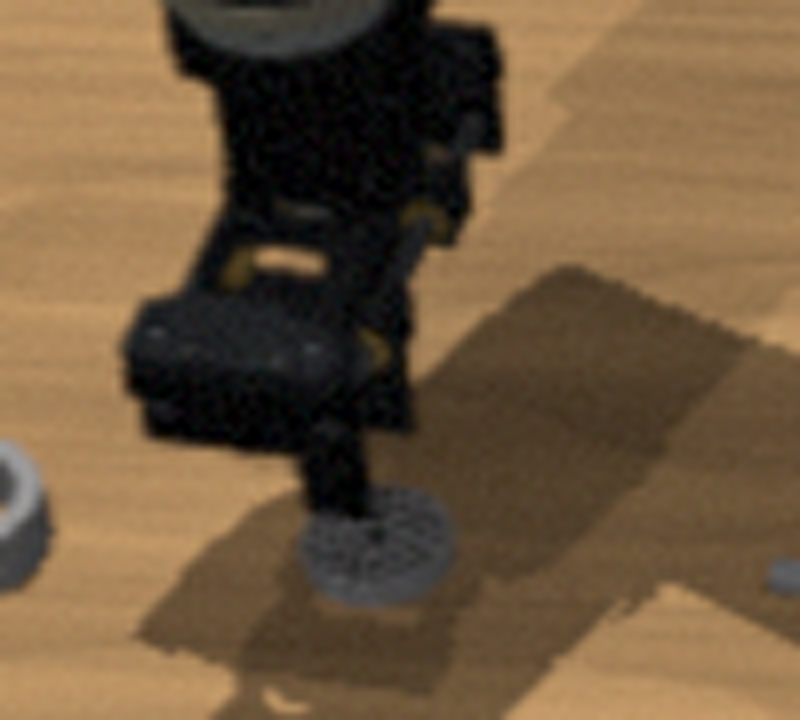

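View pics/t2.png

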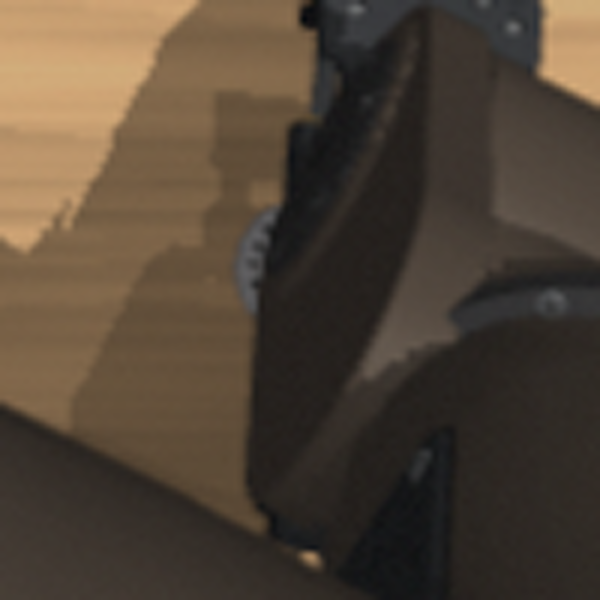

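```bash
python3 -c "
from h import *
s=sense();R=tr(s);S=get_image('scene')
for w in(-.5,0,.5):
  for d in (0,-.019):print(w,d,proj(S,s['position']+R@[0,w*s['width'],d]))
print(fit(S,.45,-.153,DISC,75), R.round(3))
"
```

```text
-0.5 0 [208.7848211  173.34088007]
-0.5 -0.019 [207.98490846 168.12641525]
0 0 [206.68819803 178.03965357]
0 -0.019 [205.8612315 172.8215534]
0.5 0 [204.55312553 182.82459669]
0.5 -0.019 [203.69823932 177.60361174]
(array([ 0.45216151, -0.15202813]), 232) [[ 0.1    0.995 -0.   ]
 [ 0.995 -0.1   -0.   ]
 [-0.    -0.    -1.   ]]
```

servo_tool(
  targets=[
    [0,0,0,0,1],
    [0,0,0,0,1],
    [0,0,0,0,1],
    [0,0,0,0,1],
    [0,0,0,0,1],
    [0,0,0,0,1],
    [0,0,0,0,1],
    [0,0,0,0,1],
    [0,0,0,0,1],
    [0,0,0,0,1],
    [0,0,0,0,1],
    [0,0,0,0,1],
  ],
)

```text
clock: 4.37
position: [0.45, -0.1536, 0.0026]
ee_rot: [0.0, 0.741, 0.671, -0.0]
contact_force: [-0.3, -0.4, -0.1]
width: 0.0951
```

```bash
python3 -c "
from h import *
s=sense();R=tr(s);S=get_image('scene')
print(s['position'],s['width'])
M=[proj(S,s['position']+R@[0,w*s['width'],d]) for w in (-.5,0,.5) for d in (0,-.019,-.078)]
S['color']=(255*(S['color']/255.)**.45).astype(np.uint8)
crop(S,160,100,260,200,6,'s3.png',M)
print(fit(get_image('scene'),.45,-.153,DISC,75))
"
```

```text
[ 0.45000254 -0.15358188  0.00263224] 0.09509940910049042
(array([ 0.45114854, -0.15123328]), 227)h.py:37: RuntimeWarning: The iteration is not making good progress, as measured by the 
 improvement from the last ten iterations.
  return fsolve(lambda p:sil(im,p[0],p[1],prof)-b,[x,y]),n
```

View pics/s3.png

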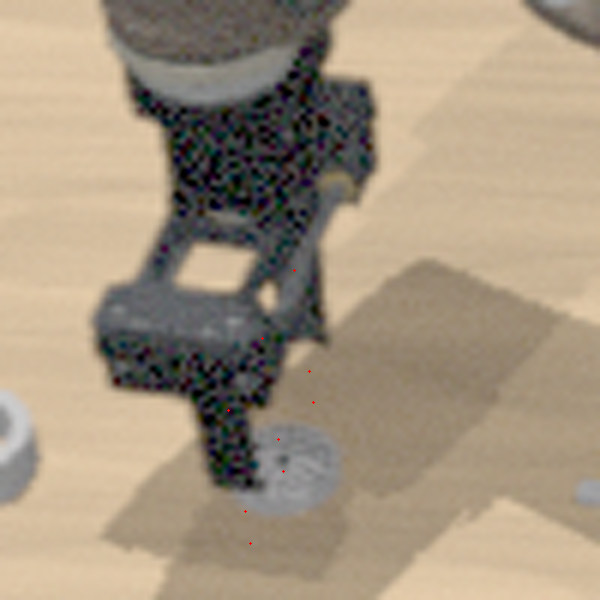

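```bash
python3 -c "
from h import *
S=get_image('scene');R=tr(sense())
for dz in (0,.03):print(proj(S,np.array([.4504,-.1548,.0808+dz])+R@[0,.0475,0]))
s=sense();print(s['tau'].round(2),s['joints'].round(4))
"
```

```text
[197.01547939 167.95405767]
[195.461762   158.96233375]
[-0.000e+00 -5.177e+01 -1.188e+01  3.000e-02  6.000e-02 -0.000e+00] [-4.6790e-01  5.6000e-01  2.0818e+00 -2.0000e-04  4.9980e-01 -3.6800e-01]
```

The seen fingertips sit about 33 mm above where the reported TCP puts them. They also closed over the plate without touching it. I'll feel downward in small steps and watch the force.

servo_tool(
  targets=[
    [0,0,0.1,0,1],
    [0,0,0.2,0,1],
    [0,0,0.3,0,1],
  ],
)

```text
clock: 4.77
position: [0.45, -0.1536, -0.0005]
ee_rot: [0.0, 0.742, 0.671, -0.0]
contact_force: [-0.7, -0.2, 0.1]
width: 0.0948
```

servo_tool(
  targets=[
    [0,0,0.1,0,1],
    [0,0,0.2,0,1],
    [0,0,0.3,0,1],
  ],
)

```text
clock: 5.02
position: [0.45, -0.1536, -0.0035]
ee_rot: [0.0, 0.741, 0.671, -0.0]
contact_force: [-0.2, 0.4, 0.1]
width: 0.0949
```

servo_tool(
  targets=[
    [0,0,0.2,0,1],
    [0,0,0.4,0,1],
    [0,0,0.6,0,1],
    [0,0,0.8,0,1],
    [0,0,1.0,0,1],
    [0,0,1.0,0,1],
  ],
)

```text
clock: 5.52
position: [0.4498, -0.1535, -0.0138]
ee_rot: [-0.0, 0.741, 0.671, -0.0]
contact_force: [0.2, 0.2, 0.1]
width: 0.0951
```

```bash
python3 -c "
from h import *
s=sense();R=tr(s);S=get_image('scene')
M=[proj(S,s['position']+[0,0,.033]+R@[0,w*s['width'],d]) for w in (-.5,0,.5) for d in (0,-.019,-.078)]
S['color']=(255*(S['color']/255.)**.45).astype(np.uint8)
crop(S,160,100,260,200,6,'s4.png',M)
"
```

```text
(no output)
```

View pics/s4.png

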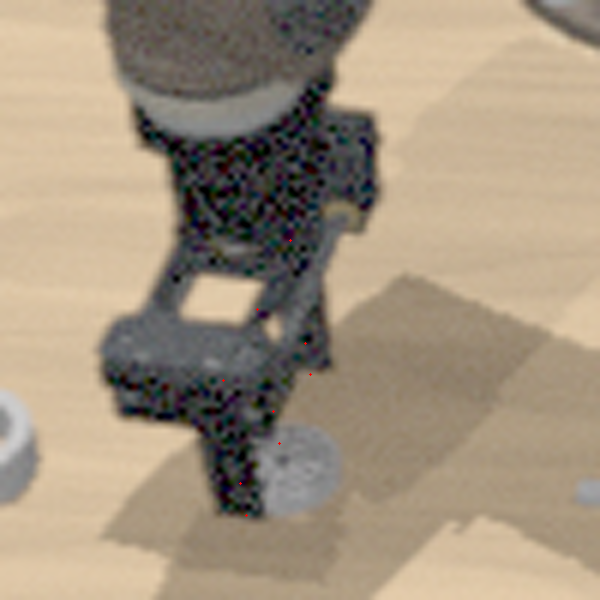

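With a +33 mm z offset the markers meet the seen fingertips, the near tip at about (245,513) in the crop. I'll go down gently to find the table.

servo_tool(
  targets=[
    [0,0,0.3,0,1],
    [0,0,0.6,0,1],
    [0,0,0.9,0,1],
    [0,0,1.2,0,1],
    [0,0,1.2,0,1],
    [0,0,1.25,0,1],
  ],
)

```text
clock: 6.07
position: [0.4499, -0.1535, -0.0261]
ee_rot: [-0.0, 0.741, 0.671, -0.0]
contact_force: [-0.4, -0.2, -1.2]
width: 0.0952
```

servo_tool(
  targets=[
    [0,0,0.06,0,1],
    [0,0,0.12,0,1],
    [0,0,0.18,0,1],
  ],
)

```text
clock: 6.32
position: [0.45, -0.1536, -0.0276]
ee_rot: [0.0, 0.742, 0.671, 0.0]
contact_force: [-0.5, -1.1, -0.5]
width: 0.0952
```

servo_tool(
  targets=[
    [0,0,0.06,0,1],
    [0,0,0.12,0,1],
  ],
)

```text
clock: 6.48
position: [0.45, -0.1536, -0.0289]
ee_rot: [0.0, 0.741, 0.671, -0.0]
contact_force: [0.1, 0.4, -0.3]
width: 0.0954
```

servo_tool(
  targets=[
    [0,0,0.06,0,1],
    [0,0,0.12,0,1],
  ],
)

```text
clock: 6.65
position: [0.45, -0.1536, -0.0301]
ee_rot: [0.0, 0.741, 0.671, -0.0]
contact_force: [0.7, 0.4, 0.6]
width: 0.0953
```

servo_tool(
  targets=[
    [0,0,0.06,0,1],
    [0,0,0.12,0,1],
  ],
)

```text
clock: 6.82
position: [0.45, -0.1536, -0.0313]
ee_rot: [0.0, 0.741, 0.671, -0.0]
contact_force: [-0.5, 0.1, -0.2]
width: 0.0952
```

servo_tool(
  targets=[
    [0,0,0,0,0.4],
    [0,0,0,0,0.4],
    [0,0,0,0,0.4],
    [0,0,0,0,0.4],
    [0,0,0,0,0.4],
    [0,0,0,0,0.4],
    [0,0,0,0,0.4],
    [0,0,0,0,0.4],
    [0,0,0,0,0.4],
    [0,0,0,0,0.4],
    [0,0,0,0,0.4],
    [0,0,0,0,0.4],
  ],
)

```text
clock: 7.82
position: [0.4499, -0.1535, -0.0313]
ee_rot: [-0.0, 0.741, 0.671, -0.0]
contact_force: [-1.2, -0.1, 1.2]
width: 0.0506
```

```bash
python3 -c "
from h import *
go([.673,.0657,.05-.0335],84.4)
S=get_image('scene')
S['color']=(255*(S['color']/255.)**.45).astype(np.uint8)
crop(S,160,100,260,200,6,'s5.png')
"
```

```text
shift cm [24.04 20.02 -4.78] roll -0.1 | pos [ 0.4499 -0.1535 -0.0313] yaw 84.28 tilt 0.01 w 0.0506 F [-1.2 -0.1  1.2] t 7.82
```

View pics/s5.png

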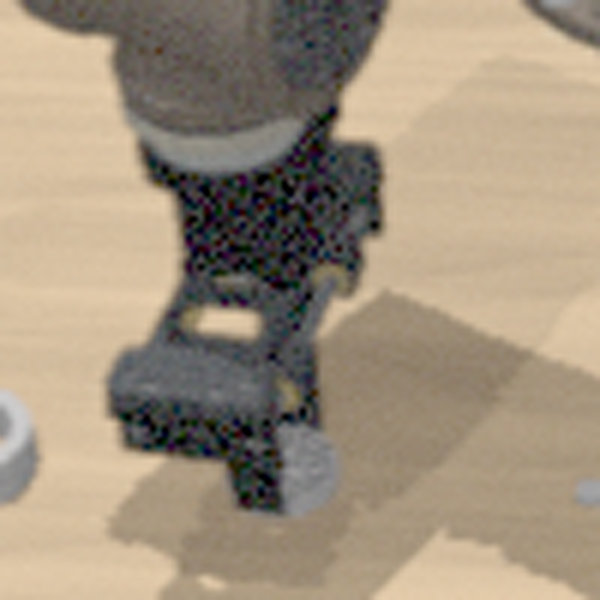

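Width 50.6 mm instead of 52, and the finger sits left of the disc's middle, so the real tool also looks shifted sideways (toward -y). I'll open, back up and measure that offset.

servo_tool(
  targets=[
    [0,0,0,0,1],
    [0,0,0,0,1],
    [0,0,0,0,1],
    [0,0,0,0,1],
    [0,0,0,0,1],
    [0,0,0,0,1],
    [0,0,0,0,1],
    [0,0,0,0,1],
    [0,0,-3,0,1],
    [0,0,-7,0,1],
    [0,0,-9,0,1],
    [12,20,-9,0,1],
    [12,20,-9,0,1],
    [12,20,-9,0,1],
    [12,20,-9,0,1],
    [12,20,-9,0,1],
    [12,20,-9,0,1],
    [12,20,-9,0,1],
    [12,20,-9,0,1],
    [12,20,-9,0,1],
  ],
)

```text
clock: 9.53
position: [0.6599, -0.0542, 0.0583]
ee_rot: [-0.0, 0.741, 0.671, -0.001]
contact_force: [-0.9, -0.3, 0.3]
width: 0.095
```

```bash
python3 -c "
from h import *
s=sense();R=tr(s);go(s['position'])
for c in ('top','scene'):
  S=get_image(c)
  try: print(fit(S,.45,-.153,DISC,75))
  except Exception as e: print(e)
  M=[proj(S,s['position']+R@[0,w*s['width'],d]) for w in (-.5,0,.5) for d in (0,-.019)]
  print(np.round(M,1))
  S['color']=(255*(S['color']/255.)**.45).astype(np.uint8)
  u,v=np.mean(M,0).astype(int)
  u=max(u,65);v=max(v,50);
  crop(S,u-65,v-50,u+65,v+50,6,c+'6.png',M);print(u-65,v-50)
"
```

```text
shift cm [0. 0. 0.] roll None | pos [ 0.6599 -0.0542  0.0583] yaw 84.29 tilt 0.08 w 0.095 F [-0.9 -0.3  0.3] t 9.53
(array([ 0.45220617, -0.15265522]), 2304)
[[335.5 186.1]
 [336.5 184.7]
 [337.7 164. ]
 [338.7 162.2]
 [339.8 142.1]
 [340.9 139.9]]
273 113
(array([ 0.48629436, -0.13021128]), 715)
[[233.  209.3]
 [232.3 203.8]
 [227.6 223.7]
 [226.9 218.1]
 [222.  238.8]
 [221.2 233.3]]
162 171
```

View pics/top6.png

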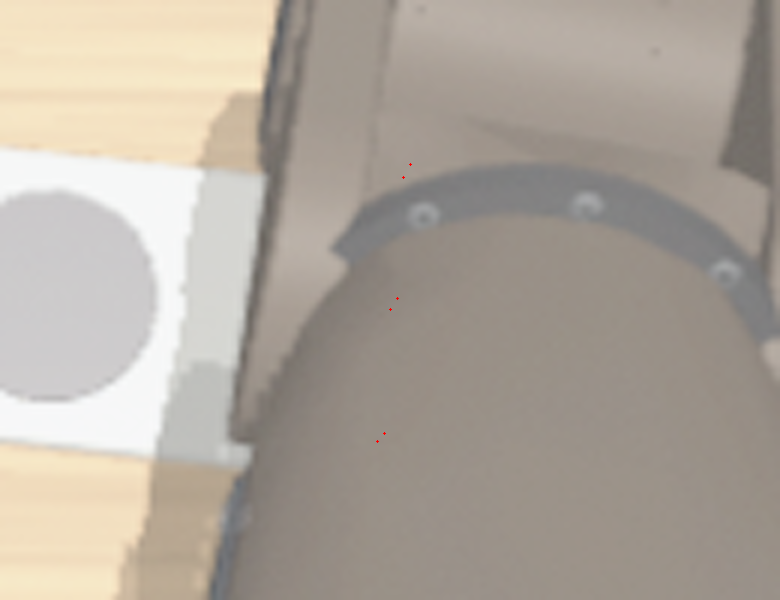

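View pics/scene6.png

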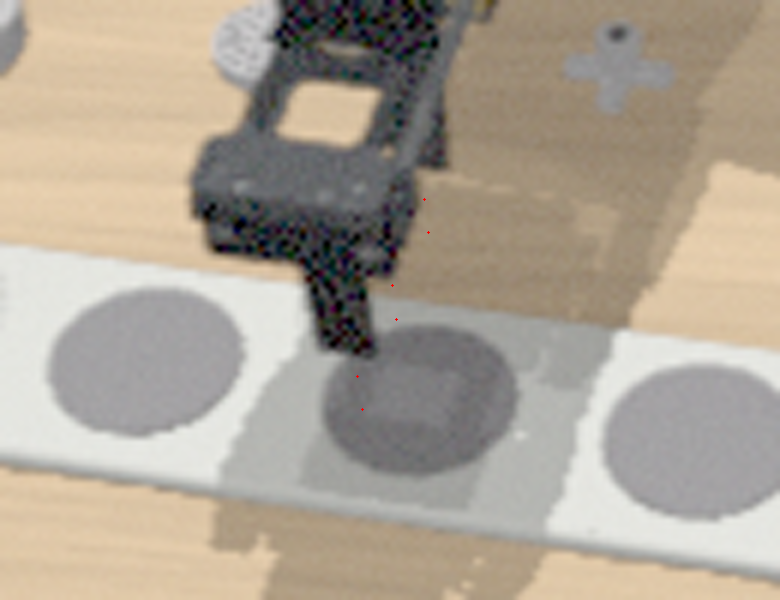

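servo_tool(
  targets=[
    [-5.2,0,0,0,0],
    [-5.2,0,2,0,0],
    [-5.2,0,4,0,0],
    [-5.2,0,6,0,0],
    [-5.2,0,6.2,0,0],
    [-5.2,0,6.2,0,0],
    [-5.2,0,6.2,0,0],
    [-5.2,0,6.2,0,0],
    [-5.2,0,6.2,0,0],
    [-5.2,0,6.2,0,0],
    [-5.2,0,6.2,0,0],
    [-5.2,0,6.2,0,0],
    [-5.2,0,6.2,0,0],
    [-5.2,0,6.2,0,0],
    [-5.2,0,6.2,0,0],
    [-5.2,0,6.2,0,0],
    [-5.2,0,6.2,0,0],
    [-5.2,0,6.2,0,0],
  ],
)

```text
clock: 11.13
position: [0.6558, -0.1058, -0.0033]
ee_rot: [0.0, 0.741, 0.671, -0.0]
contact_force: [0.1, 0.1, 0.2]
width: 0.0006
```

```bash
cat >> h.py <<'E'
def look(name,dz=.033,f=6,hw=65,hh=50,off=(0,0)):
    s=sense();R=tr(s);go(s['position']);S=get_image('scene')
    M=[proj(S,s['position']+[0,0,dz]+R@[0,w*s['width'],d]) for w in (-.5,0,.5) for d in (0,-.019)]
    S['color']=(255*(S['color']/255.)**.45).astype(np.uint8)
    u,v=(np.mean(M,0)+off).astype(int)
    u=max(u,hw);v=max(v,hh);crop(S,u-hw,v-hh,u+hw,v+hh,f,name,M);print(u-hw,v-hh,np.round(M,1).tolist())
E
python3 -c "
from h import *
look('c1.png')"
```

```text
shift cm [0. 0. 0.] roll None | pos [ 0.6558 -0.1058 -0.0033] yaw 84.28 tilt 0.0 w 0.0006 F [0.1 0.1 0.2] t 11.13
142 176 [[207.7, 229.0], [206.8, 223.6], [207.7, 229.1], [206.8, 223.7], [207.7, 229.2], [206.7, 223.8]]
```

View pics/c1.png

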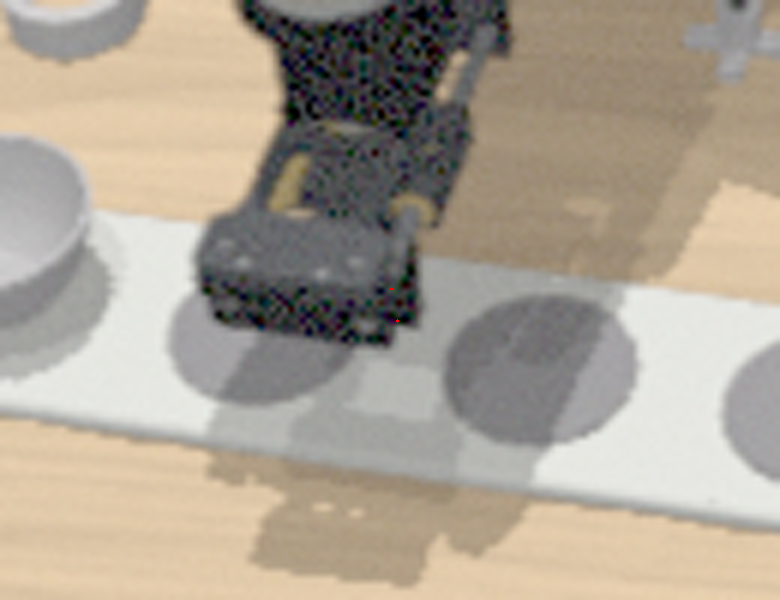

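servo_tool(
  targets=[
    [0,0,-2,0,0.6],
    [0,0,-2,90,0.6],
    [0,0,-2,90,0.6],
    [0,0,-2,90,0.6],
    [0,0,-2,90,0.6],
    [0,0,-2,90,0.6],
    [0,0,-2,90,0.6],
    [0,0,-2,90,0.6],
    [0,0,-2,90,0.6],
    [0,0,-2,90,0.6],
    [0,0,-2,90,0.6],
    [0,0,-2,90,0.6],
    [0,0,-2,90,0.6],
    [0,0,-2,90,0.6],
    [0,0,-2,90,0.6],
    [0,0,0,90,0.6],
    [0,0,0,90,0.6],
    [0,0,0,90,0.6],
    [0,0,0,90,0.6],
  ],
)

```text
clock: 12.77
position: [0.6559, -0.1059, -0.0029]
ee_rot: [0.0, 0.999, -0.049, 0.0]
contact_force: [0.5, -0.2, 0.3]
width: 0.057
```

```bash
python3 -c "
from h import *
look('c2.png')"
```

```text
shift cm [0. 0. 0.] roll None | pos [ 0.6559 -0.1059 -0.0029] yaw -5.64 tilt 0.01 w 0.057 F [ 0.5 -0.2  0.3] t 12.77
142 176 [[219.1, 230.6], [218.3, 225.3], [207.7, 229.0], [206.7, 223.6], [196.3, 227.4], [195.2, 222.0]]
```

View pics/c2.png

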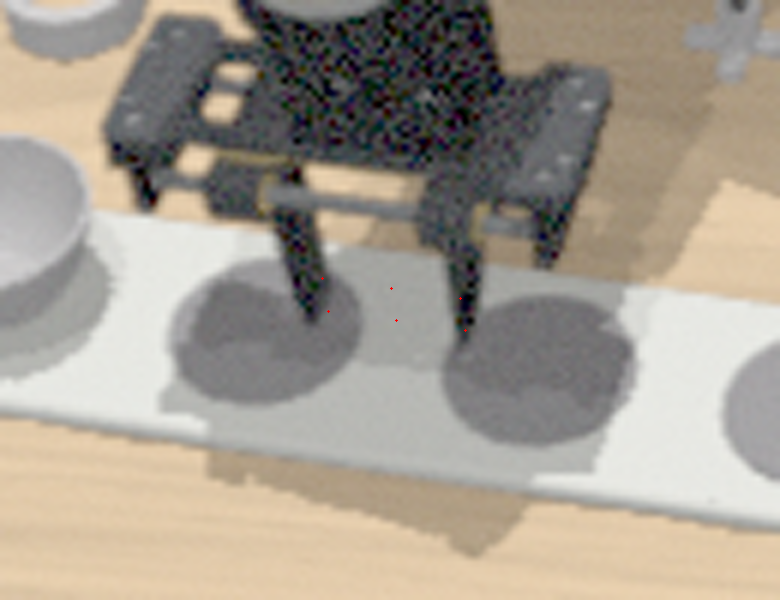

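Both fingers are visible now, tips at about (311,320) and (463,340) in the crop. Their middle lies 4 mm or so toward -y of the prediction. I'll creep down to touch the pads and fix z.

servo_tool(
  targets=[
    [0,0,0.2,0,0.6],
    [0,0,0.4,0,0.6],
    [0,0,0.6,0,0.6],
    [0,0,0.7,0,0.6],
  ],
)

```text
clock: 13.15
position: [0.6557, -0.1058, -0.0104]
ee_rot: [0.0, 0.999, -0.05, -0.0]
contact_force: [0.4, 0.1, 0.1]
width: 0.057
```

servo_tool(
  targets=[
    [0,0,0.1,0,0.6],
    [0,0,0.2,0,0.6],
  ],
)

```text
clock: 13.32
position: [0.6557, -0.1059, -0.0124]
ee_rot: [0.0, 0.999, -0.05, -0.0]
contact_force: [0.8, 0.8, 0.7]
width: 0.0567
```

servo_tool(
  targets=[
    [0,0,0.1,0,0.6],
    [0,0,0.2,0,0.6],
  ],
)

```text
clock: 13.48
position: [0.6558, -0.1058, -0.0144]
ee_rot: [0.0, 0.999, -0.05, 0.0]
contact_force: [0.1, -0.4, 0.0]
width: 0.0572
```

servo_tool(
  targets=[
    [0,0,0.08,0,0.6],
    [0,0,0.15,0,0.6],
    [0,0,0.2,0,0.6],
  ],
)

```text
clock: 13.73
position: [0.6558, -0.1059, -0.0163]
ee_rot: [0.0, 0.999, -0.05, 0.0]
contact_force: [0.8, -0.9, -0.1]
width: 0.0568
```

servo_tool(
  targets=[
    [0,0,0.08,0,0.6],
    [0,0,0.15,0,0.6],
  ],
)

```text
clock: 13.9
position: [0.6558, -0.1059, -0.0178]
ee_rot: [0.0, 0.999, -0.05, 0.0]
contact_force: [0.2, -0.0, 0.4]
width: 0.0571
```

servo_tool(
  targets=[
    [0,0,0.08,0,0.6],
    [0,0,0.15,0,0.6],
  ],
)

```text
clock: 14.07
position: [0.6557, -0.1058, -0.0194]
ee_rot: [0.0, 0.999, -0.05, -0.0]
contact_force: [1.0, 0.5, -0.4]
width: 0.0569
```

servo_tool(
  targets=[
    [0,0,0.07,0,0.6],
    [0,0,0.1,0,0.6],
  ],
)

```text
clock: 14.23
position: [0.6558, -0.1059, -0.0204]
ee_rot: [0.0, 0.999, -0.05, -0.0]
contact_force: [0.1, 0.2, -0.0]
width: 0.057
```

```bash
python3 -c "
from h import *
look('c3.png')"
```

```text
shift cm [0. 0. 0.] roll None | pos [ 0.6558 -0.1059 -0.0204] yaw -5.72 tilt 0.0 w 0.057 F [ 0.1  0.2 -0. ] t 14.23
143 181 [[219.9, 235.5], [219.1, 230.2], [208.5, 233.8], [207.6, 228.5], [197.2, 232.1], [196.2, 226.9]]
```

View pics/c3.png

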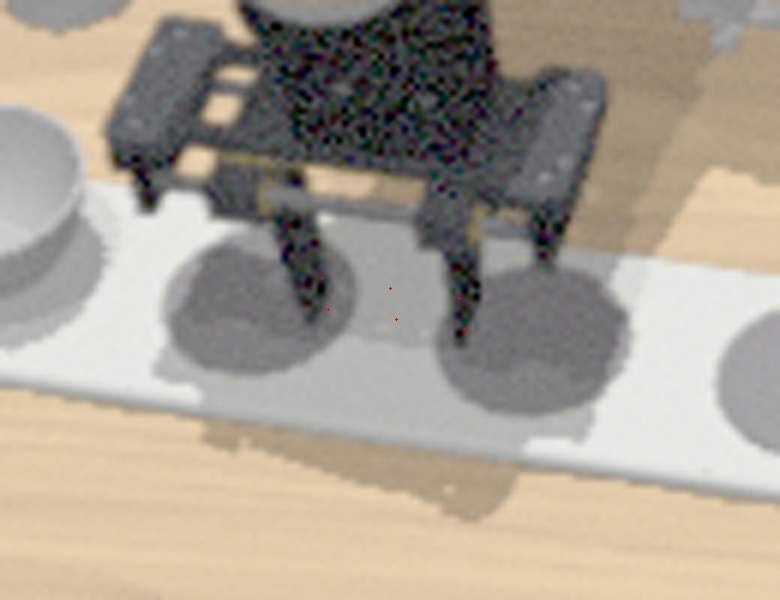

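servo_tool(
  targets=[
    [0,0,0.08,0,0.6],
    [0,0,0.15,0,0.6],
    [0,0,0.2,0,0.6],
  ],
)

```text
clock: 14.53
position: [0.6557, -0.1059, -0.0224]
ee_rot: [0.0, 0.999, -0.05, -0.0]
contact_force: [-1.1, -0.2, -0.4]
width: 0.0574
```

servo_tool(
  targets=[
    [0,0,0.08,0,0.6],
    [0,0,0.15,0,0.6],
    [0,0,0.2,0,0.6],
  ],
)

```text
clock: 14.78
position: [0.6559, -0.1059, -0.0227]
ee_rot: [0.0, 0.999, -0.05, 0.0]
contact_force: [-6.4, 0.7, 21.2]
width: 0.0573
```

servo_tool(
  targets=[
    [0,0,0.08,0,0.6],
    [0,0,0.15,0,0.6],
    [0,0,0.2,0,0.6],
  ],
)

```text
clock: 15.03
position: [0.6559, -0.1059, -0.0229]
ee_rot: [0.0, 0.999, -0.05, 0.001]
contact_force: [-13.2, 3.2, 38.6]
width: 0.0572
```

```bash
python3 -c "
from h import *
S=get_image('scene');R=tr(sense());P=np.array([.6558,-.1059,-.0204+.0375])
for x in (-.01,0,.01):
  print(x,[((proj(S,P+R@[x,y,0])-[143,181]+.5)*6).round(0).tolist() for y in(-.0405,-.0285,.0285,.0405)])
print(R.round(3))
"
```

```text
-0.01 [[499.0, 308.0], [470.0, 304.0], [334.0, 284.0], [306.0, 280.0]]
0 [[492.0, 327.0], [463.0, 322.0], [327.0, 302.0], [298.0, 298.0]]
0.01 [[485.0, 345.0], [456.0, 341.0], [319.0, 321.0], [291.0, 317.0]]
[[ 0.995 -0.099  0.001]
 [-0.099 -0.995 -0.001]
 [ 0.001  0.    -1.   ]]
```

servo_tool(
  targets=[
    [0,0,-1,0,0.6],
    [0,0,-5,0,0.6],
    [0,0,-9,0,0.6],
    [20,-15,-9,0,1],
    [20,-15,-9,0,1],
    [20,-15,-9,0,1],
    [20,-15,-9,0,1],
    [20,-15,-9,0,1],
    [20,-15,-9,0,1],
    [20,-15,-9,0,1],
    [20,-15,-9,0,1],
    [20,-15,-9,0,1],
  ],
)

```text
clock: 16.08
position: [0.869, 0.0234, 0.0626]
ee_rot: [0.0, 0.999, -0.05, -0.001]
contact_force: [-0.7, -0.4, -0.3]
width: 0.0948
```

```bash
python3 -c "
from h import *
go([.45,-.1533,.05])
S=get_image('scene');R=np.array([[.1,.995,0],[.995,-.1,0],[0,0,-1]])
P=np.array([.45,-.1535,.0062])
for x in (-.01,0,.01):
  print(x,[((proj(S,P+R@[x,y,0])-[160,100]+.5)*6).round(0).tolist() for y in(.026,.038)])
print(fit(S,.45,-.153,DISC,60),fit(S,.45,-.153,DISC,80))
crop(S,120,60,420,280,2.6,'s7.png')
T=get_image('top');crop(T,330,220,430,320,6,'t7.png')
"
```

```text
shift cm [-39.93  21.75   1.34] roll None | pos [0.869  0.0234 0.0626] yaw -5.71 tilt 0.1 w 0.0948 F [-0.7 -0.4 -0.3] t 16.08
-0.01 [[243.0, 502.0], [235.0, 520.0]]
0 [[265.0, 504.0], [257.0, 523.0]]
0.01 [[286.0, 507.0], [278.0, 526.0]]
(array([ 0.44066241, -0.15982075]), 1) (array([ 0.44883704, -0.1411883 ]), 1590)
```

View pics/s7.png

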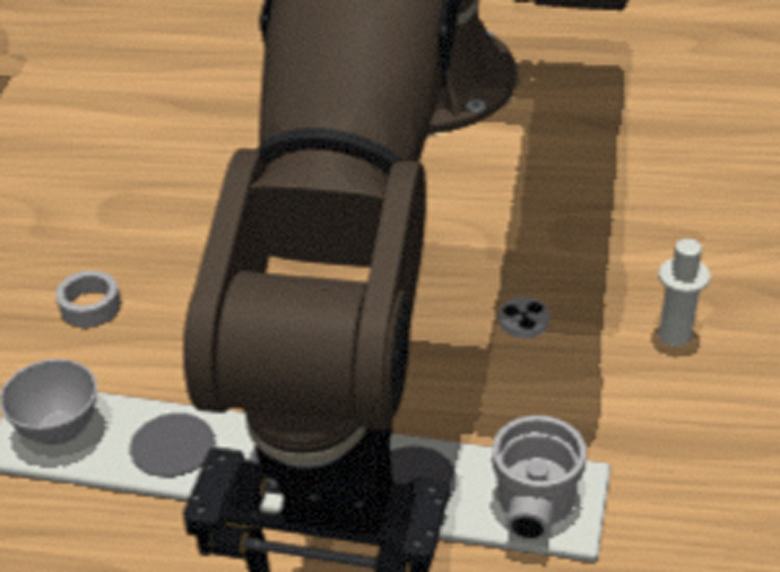

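View pics/t7.png

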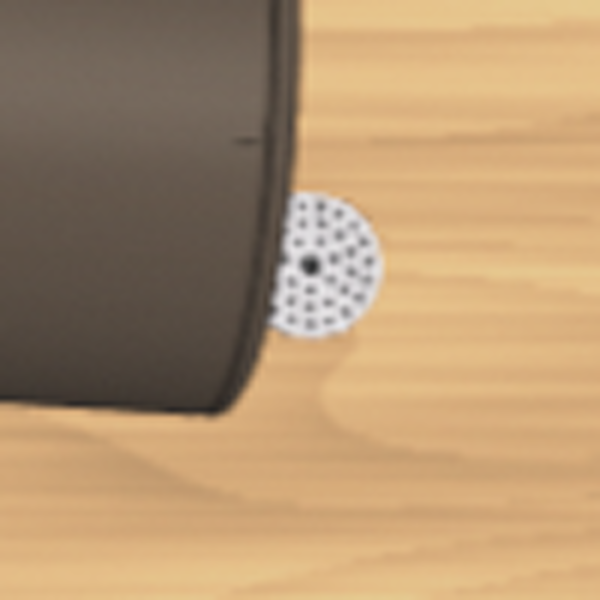

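Only z is off: the true tip is about 37.5 mm above the reported one, and laterally the tips match the predictions. The plate has barely moved, with its hole at crop (310,265). I'll go back and grip it lower.

```bash
python3 -c "
from h import *
T=get_image('top');print(onz(T,330+310/6-.5,220+265/6-.5,.01))
go([.6,-.12,.06],84.4)"
```

```text
[ 0.45180512 -0.15322891]
shift cm [-25.34  16.88   0.45] roll -90.2 | pos [0.8691 0.0224 0.0645] yaw -5.78 tilt 0.01 w 0.095 F [-0.2 -0.5  0.1] t 16.23
```

```bash
python3 -c "
from h import *
go([.4515,-.1532,.015],84.4)"
```

```text
shift cm [-39.78  21.68   4.95] roll -90.2 | pos [0.8691 0.0224 0.0645] yaw -5.78 tilt 0.01 w 0.095 F [-0.2 -0.5  0.1] t 16.23
```

servo_tool(
  targets=[
    [-39.8,21.7,0,-90.2,1],
    [-39.8,21.7,0,-90.2,1],
    [-39.8,21.7,0,-90.2,1],
    [-39.8,21.7,0,-90.2,1],
    [-39.8,21.7,0,-90.2,1],
    [-39.8,21.7,0,-90.2,1],
    [-39.8,21.7,0,-90.2,1],
    [-39.8,21.7,0,-90.2,1],
    [-39.8,21.7,0,-90.2,1],
    [-39.8,21.7,0,-90.2,1],
    [-39.8,21.7,0,-90.2,1],
    [-39.8,21.7,0,-90.2,1],
    [-39.8,21.7,0,-90.2,1],
    [-39.8,21.7,0,-90.2,1],
    [-39.8,21.7,4,-90.2,1],
    [-39.8,21.7,6,-90.2,1],
    [-39.8,21.7,6,-90.2,1],
    [-39.8,21.7,6,-90.2,1],
  ],
)

```text
clock: 17.73
position: [0.4516, -0.1526, 0.0038]
ee_rot: [-0.001, 0.741, 0.671, -0.0]
contact_force: [0.2, -0.5, 0.5]
width: 0.0947
```

```bash
python3 -c "
from h import *
go([.4515,-.1532,-.035],84.4)"
```

```text
shift cm [-0.06  0.    3.88] roll -0.0 | pos [ 0.4516 -0.1526  0.0038] yaw 84.36 tilt 0.09 w 0.0947 F [ 0.2 -0.5  0.5] t 17.73
```

servo_tool(
  targets=[
    [0,0,2,0,1],
    [0,0,3.2,0,1],
    [0,0,3.7,0,1],
    [0,0,3.9,0,1],
    [0,0,3.9,0,1],
    [0,0,3.9,0,0.4],
    [0,0,3.9,0,0.4],
    [0,0,3.9,0,0.4],
    [0,0,3.9,0,0.4],
    [0,0,3.9,0,0.4],
    [0,0,3.9,0,0.4],
    [0,0,3.9,0,0.4],
    [0,0,3.9,0,0.4],
    [0,0,3.9,0,0.4],
    [0,0,3.9,0,0.4],
    [0,0,3.9,0,0.4],
    [0,0,3.9,0,0.4],
  ],
)

```text
clock: 19.15
position: [0.4519, -0.1527, -0.0353]
ee_rot: [-0.0, 0.74, 0.672, -0.0]
contact_force: [-2.2, 0.9, 2.7]
width: 0.051
```

servo_tool(
  targets=[
    [0,0,-1,0,0.4],
    [0,0,-3,0,0.4],
    [0,0,-3,0,0.4],
    [0,0,-3,0,0.4],
  ],
)

```text
clock: 19.48
position: [0.4528, -0.1531, -0.0044]
ee_rot: [0.001, 0.74, 0.672, 0.0]
contact_force: [0.1, 0.5, -1.9]
width: 0.051
```

```bash
python3 -c "
from h import *
look('c4.png',.0375)
go([.673,.0657,.0],84.4)"
```

```text
shift cm [0. 0. 0.] roll None | pos [ 0.4528 -0.1531 -0.0044] yaw 84.48 tilt 0.15 w 0.051 F [ 0.1  0.5 -1.9] t 19.48
139 117 [[208.1, 164.1], [207.3, 158.7], [205.3, 170.3], [204.5, 164.9], [202.4, 176.7], [201.5, 171.3]]
shift cm [23.88 19.86 -0.49] roll 0.1 | pos [ 0.4524 -0.1529 -0.005 ] yaw 84.48 tilt 0.08 w 0.051 F [ 1.3  0.9 -0.6] t 19.53
```

View pics/c4.png

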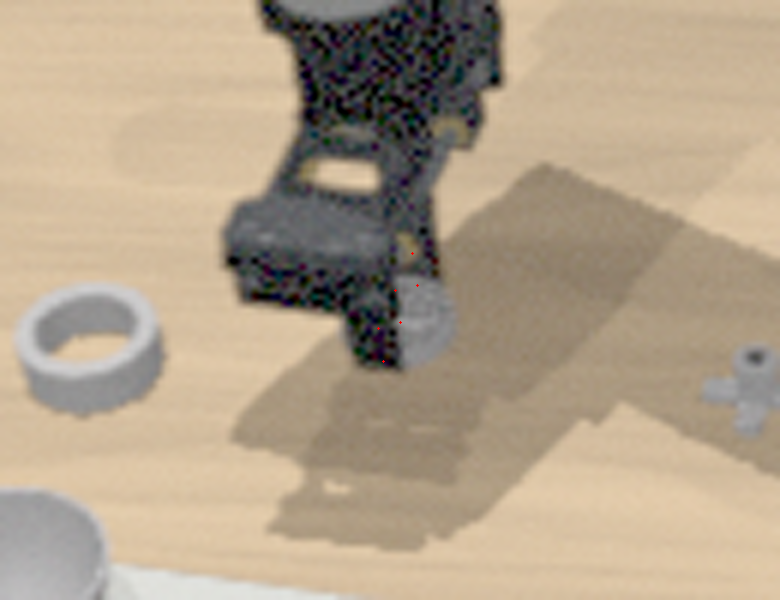

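The fine plate is lifted and held (disc at crop 345–457). Carrying it to the left pad.

servo_tool(
  targets=[
    [0,0,-3,0,0.4],
    [23.9,19.9,-3,0,0.4],
    [23.9,19.9,-3,0,0.4],
    [23.9,19.9,-3,0,0.4],
    [23.9,19.9,-3,0,0.4],
    [23.9,19.9,-3,0,0.4],
    [23.9,19.9,-3,0,0.4],
    [23.9,19.9,-3,0,0.4],
    [23.9,19.9,-3,0,0.4],
    [23.9,19.9,-3,0,0.4],
    [23.9,19.9,-3,0,0.4],
    [23.9,19.9,-1,0,0.4],
    [23.9,19.9,0,0,0.4],
    [23.9,19.9,0,0,0.4],
    [23.9,19.9,0,0,0.4],
  ],
)

```text
clock: 20.78
position: [0.6723, 0.0651, -0.0059]
ee_rot: [-0.001, 0.741, 0.672, -0.001]
contact_force: [-0.3, -0.6, -2.1]
width: 0.0508
```

```bash
python3 -c "
from h import *
go([.673,.0657,-.0198],84.4)"
```

```text
shift cm [0.06 0.07 1.39] roll 0.0 | pos [ 0.6723  0.0651 -0.0059] yaw 84.42 tilt 0.12 w 0.0508 F [-0.3 -0.6 -2.1] t 20.78
```

servo_tool(
  targets=[
    [0,0,0.6,0,0.4],
    [0,0,1.2,0,0.4],
    [0,0,1.45,0,0.4],
    [0,0,1.45,0,0.4],
    [0,0,1.45,0,0.4],
  ],
)

```text
clock: 21.2
position: [0.6731, 0.0659, -0.0198]
ee_rot: [0.0, 0.74, 0.672, -0.0]
contact_force: [-0.5, -0.2, -1.8]
width: 0.0512
```

```bash
python3 -c "
from h import *
look('c5.png',.0375)
go([.673,.0657,-.0198],84.4)"
```

```text
shift cm [0. 0. 0.] roll None | pos [ 0.6731  0.0659 -0.0198] yaw 84.48 tilt 0.0 w 0.0512 F [-0.5 -0.2 -1.8] t 21.2
213 190 [[280.6, 234.7], [280.4, 229.4], [278.4, 242.7], [278.2, 237.4], [276.2, 251.0], [276.0, 245.7]]
shift cm [-0.03 -0.01  0.01] roll 0.1 | pos [ 0.6732  0.066  -0.0197] yaw 84.48 tilt 0.01 w 0.051 F [ 0.  -0.9 -1.2] t 21.25
```

View pics/c5.png

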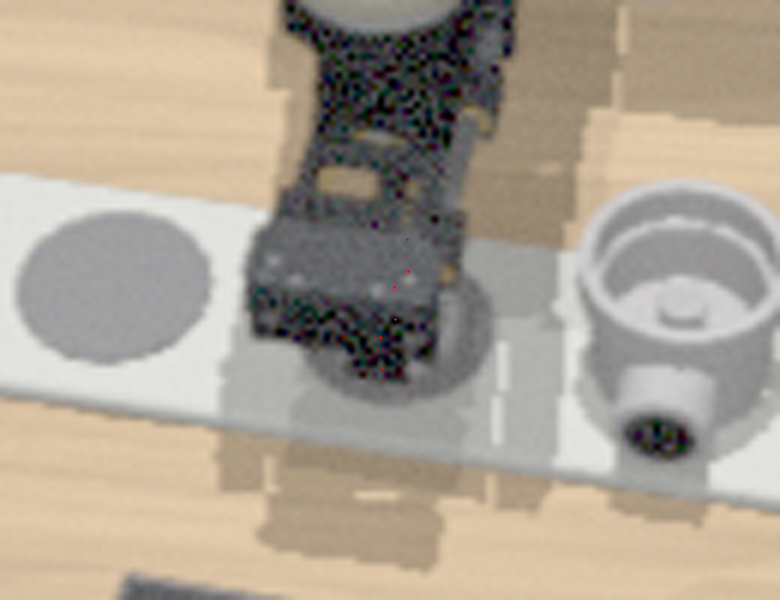

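servo_tool(
  targets=[
    [0,0,0.04,0,0.4],
    [0,0,0.05,0,1],
    [0,0,0.05,0,1],
    [0,0,0.05,0,1],
    [0,0,0.05,0,1],
    [0,0,0.05,0,1],
    [0,0,0.05,0,1],
    [0,0,0.05,0,1],
    [0,0,-3,0,1],
    [0,0,-7,0,1],
    [0,0,-8,0,1],
    [-8.1,-21.2,-8,0,1],
    [-8.1,-21.2,-8,0,1],
    [-8.1,-21.2,-8,0,1],
    [-8.1,-21.2,-8,0,1],
    [-8.1,-21.2,-8,0,1],
    [-8.1,-21.2,-8,0,1],
    [-8.1,-21.2,-8,0,1],
    [-8.1,-21.2,-6,0,1],
    [-8.1,-21.2,-6,0,1],
  ],
)

```text
clock: 22.92
position: [0.4543, 0.0057, 0.0389]
ee_rot: [-0.0, 0.74, 0.672, -0.0]
contact_force: [-1.0, -0.1, -0.5]
width: 0.0953
```

```bash
python3 -c "
from h import *
go([.4542,.0056,-.028],84.4)
for c in('top','scene'):
  S=get_image(c);u,v=proj(S,[.673,.066,.02]).astype(int)
  M=circ(S,.673,.0657,.025,.026)+circ(S,.673,.0657,.015,.04)
  crop(S,u-25,v-25,u+25,v+25,8,c+'8.png',M)
"; python3 -c "
import cv2,numpy as np
cv2.imwrite('pics/b8.png',np.hstack([cv2.imread('pics/top8.png'),cv2.imread('pics/scene8.png')]))"
```

```text
shift cm [-0.01 -0.    6.69] roll 0.1 | pos [0.4543 0.0057 0.0389] yaw 84.46 tilt 0.05 w 0.0953 F [-1.  -0.1 -0.5] t 22.92
```

View pics/b8.png

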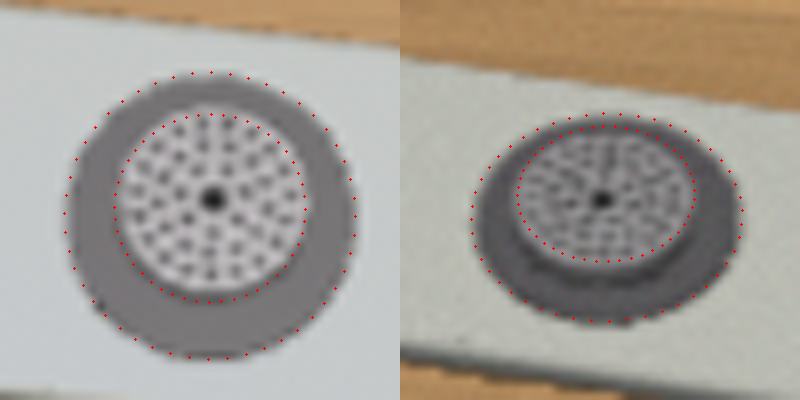

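```bash
python3 -c "
from h import *
D=[(.015,.026),(.025,.026)]
for c in('top','scene'):
  S=get_image(c);u0,v0=proj(S,[.673,.066,.02]).astype(int)-25
  g=cv2.cvtColor(S['color'][v0:v0+50,u0:u0+50],cv2.COLOR_RGB2GRAY)
  print(c,g[22:28].mean(0).astype(int).tolist())
  m=(g<150).astype(np.uint8)
  n,l,st,ce=cv2.connectedComponentsWithStats(m);k=max(range(1,n),key=lambda i:st[i,4]*(abs(ce[i]-25).max()<8))
  cs,_=cv2.findContours((l==k).astype(np.uint8),cv2.RETR_EXTERNAL,cv2.CHAIN_APPROX_NONE);f=np.zeros_like(m);cv2.drawContours(f,cs,-1,1,-1)
  # dark hole centroid near centre
  ys,xs=np.nonzero(f);b=np.array([xs.mean()+u0,ys.mean()+v0]);print('pad',fsolve(lambda p:sil(S,*p,PAD)-b,[.673,.066]).round(4),len(xs))
  h=255.-cv2.GaussianBlur(g,(0,0),.8)[20:30,20:30];h-=np.percentile(h,85);h[h<0]=0
  yy,xx=np.mgrid[20:30,20:30];print('hole',onz(S,(h*xx).sum()/h.sum()+u0,(h*yy).sum()/h.sum()+v0,.025).round(4))
"
```

```text
top [200, 199, 199, 199, 200, 200, 200, 193, 161, 119, 116, 116, 116, 116, 121, 148, 160, 146, 166, 158, 153, 167, 153, 152, 166, 141, 115, 124, 156, 161, 154, 169, 163, 149, 168, 162, 157, 170, 138, 117, 117, 117, 117, 128, 168, 199, 199, 199, 200, 200]
pad [0.672  0.0654] 997
hole [0.6754 0.0647]
scene [185, 185, 186, 185, 185, 184, 185, 184, 182, 150, 107, 89, 85, 87, 112, 132, 122, 130, 125, 119, 122, 118, 118, 117, 104, 96, 113, 129, 123, 128, 119, 114, 128, 123, 121, 130, 107, 87, 86, 85, 86, 97, 150, 180, 185, 184, 184, 185, 184, 184]
pad [0.6744 0.0659] 711
hole [0.6755 0.0647]
```

The disc sits about 2.2 mm too far in x and 1 mm short in y, which also gives the camera-to-robot offset. I'll regrip and correct it now.

```bash
python3 -c "
from h import *
go([.673,.0657,-.0195],84.4)"
```

```text
shift cm [ 8.05 21.13  6.01] roll 0.1 | pos [0.4549 0.0058 0.0406] yaw 84.5 tilt 0.02 w 0.0952 F [ 0.5 -0.5  0.1] t 23.12
```

servo_tool(
  targets=[
    [8.1,21.1,0,0,1],
    [8.1,21.1,0,0,1],
    [8.1,21.1,0,0,1],
    [8.1,21.1,0,0,1],
    [8.1,21.1,0,0,1],
    [8.1,21.1,0,0,1],
    [8.1,21.1,2,0,1],
    [8.1,21.1,4,0,1],
    [8.1,21.1,5.5,0,1],
    [8.1,21.1,5.9,0,1],
    [8.1,21.1,5.9,0,1],
    [8.1,21.1,5.9,0,1],
  ],
)

```text
clock: 24.12
position: [0.6726, 0.0662, -0.0179]
ee_rot: [0.0, 0.74, 0.672, 0.0]
contact_force: [0.3, -1.2, 0.1]
width: 0.095
```

servo_tool(
  targets=[
    [0,0,0,0,0.4],
    [0,0,0,0,0.4],
    [0,0,0,0,0.4],
    [0,0,0,0,0.4],
    [0,0,0,0,0.4],
    [0,0,0,0,0.4],
    [0,0,0,0,0.4],
    [0,0,0,0,0.4],
    [0,0,0,0,0.4],
    [0,0,0,0,0.4],
    [0,0,0,0,0.4],
    [0,0,0,0,0.4],
  ],
)

```text
clock: 25.12
position: [0.6722, 0.0661, -0.0187]
ee_rot: [0.0, 0.74, 0.672, 0.0]
contact_force: [0.4, -1.0, 1.2]
width: 0.0512
```

```bash
python3 -c "
from h import *
go([.671,.0667,-.0195],84.4)"
```

```text
shift cm [ 0.05 -0.13  0.08] roll 0.1 | pos [ 0.6722  0.0661 -0.0187] yaw 84.48 tilt 0.01 w 0.0512 F [ 0.4 -1.   1.2] t 25.12
```

servo_tool(
  targets=[
    [0,0,-0.2,0,0.4],
    [0.08,-0.13,-0.2,0,0.4],
    [0.08,-0.13,-0.2,0,0.4],
    [0.08,-0.13,0.08,0,0.4],
    [0.08,-0.13,0.12,0,0.4],
    [0.08,-0.13,0.12,0,1],
    [0.08,-0.13,0.12,0,1],
    [0.08,-0.13,0.12,0,1],
    [0.08,-0.13,0.12,0,1],
    [0.08,-0.13,0.12,0,1],
    [0.08,-0.13,0.12,0,1],
    [0.08,-0.13,0.12,0,1],
    [0.08,-0.13,-4,0,1],
    [0.08,-0.13,-6,0,1],
    [-8,-21.4,-6,0,1],
    [-8,-21.4,-6,0,1],
    [-8,-21.4,-6,0,1],
    [-8,-21.4,-6,0,1],
    [-8,-21.4,-6,0,1],
    [-8,-21.4,-6,0,1],
  ],
)

```text
clock: 26.78
position: [0.4466, 0.0067, 0.0413]
ee_rot: [-0.001, 0.74, 0.672, -0.001]
contact_force: [1.3, -0.2, 0.5]
width: 0.0951
```

```bash
cat > chk.py <<'E'
from h import *
def spot(S,p,z,n=5,dark=True):
    u0,v0=np.round(proj(S,[*p,z])).astype(int)-n
    g=cv2.cvtColor(S['color'][v0:v0+2*n+1,u0:u0+2*n+1],cv2.COLOR_RGB2GRAY)
    h=255.-cv2.GaussianBlur(g,(0,0),.8);h-=np.percentile(h,85);h[h<0]=0
    yy,xx=np.mgrid[:2*n+1,:2*n+1];return onz(S,(h*xx).sum()/h.sum()+u0,(h*yy).sum()/h.sum()+v0,z).round(4)
E
python3 -c "
from chk import *
go([.452,.0066,-.028],84.4)
for c in('top','scene'): print(c,spot(get_image(c),(.6732,.0657),.025,4))
"
```

```text
shift cm [0.04 0.55 6.93] roll 0.1 | pos [0.4466 0.0067 0.0413] yaw 84.47 tilt 0.15 w 0.0951 F [ 1.3 -0.2  0.5] t 26.78
top [0.6728 0.0657]
scene [0.6743 0.0664]
```

servo_tool(
  targets=[
    [0,0,2,0,1],
    [0,0,3,0,1],
    [0,0,3,0,1],
    [0,0,3,0,1],
  ],
)

```text
clock: 27.22
position: [0.4521, 0.0071, 0.0111]
ee_rot: [-0.0, 0.74, 0.672, -0.0]
contact_force: [0.7, -0.4, 0.3]
width: 0.0951
```

```bash
python3 -c "
from h import *
go([.452,.0066,-.028],84.4)
"
```

```text
shift cm [-0.05  0.    3.91] roll 0.1 | pos [0.4521 0.0071 0.0111] yaw 84.49 tilt 0.02 w 0.0951 F [ 0.7 -0.4  0.3] t 27.22
```

servo_tool(
  targets=[
    [-0.05,0,2,0,0.5],
    [-0.05,0,3.2,0,0.5],
    [-0.05,0,3.7,0,0.5],
    [-0.05,0,3.9,0,0.5],
    [-0.05,0,3.9,0,0.1],
    [-0.05,0,3.9,0,0.1],
    [-0.05,0,3.9,0,0.1],
    [-0.05,0,3.9,0,0.1],
    [-0.05,0,3.9,0,0.1],
    [-0.05,0,3.9,0,0.1],
    [-0.05,0,3.9,0,0.1],
    [-0.05,0,3.9,0,0.1],
    [-0.05,0,3.9,0,0.1],
    [-0.05,0,3.9,0,0.1],
    [-0.05,0,3.9,0,0.1],
    [-0.05,0,3.9,0,0.1],
    [-0.05,0,3.9,0,0.1],
    [-0.05,0,3.9,0,0.1],
    [-0.05,0,3.9,0,0.1],
    [-0.05,0,3.9,0,0.1],
  ],
)

```text
clock: 28.88
position: [0.4515, 0.0065, -0.0277]
ee_rot: [0.0, 0.74, 0.672, 0.0]
contact_force: [0.2, -0.2, 3.7]
width: 0.0189
```

servo_tool(
  targets=[
    [0,0,0,0,0.1],
    [0,0,-2,0,0.1],
    [0,0,-4,0,0.1],
    [0,0,-4,0,0.1],
    [0,0,-4,0,0.1],
  ],
)

```text
clock: 29.3
position: [0.4518, 0.0065, 0.0126]
ee_rot: [0.001, 0.74, 0.672, 0.001]
contact_force: [-1.1, 0.4, -1.6]
width: 0.0193
```

```bash
python3 -c "
from h import *
go([.671,.0668,.015],84.4)
look('k4.png',.0375)
"
```

```text
shift cm [ 8.11 21.24 -0.21] roll 0.1 | pos [0.4518 0.0065 0.0126] yaw 84.48 tilt 0.1 w 0.0193 F [-1.1  0.4 -1.6] t 29.3
shift cm [0. 0. 0.] roll None | pos [0.4518 0.0065 0.0126] yaw 84.48 tilt 0.1 w 0.0193 F [-1.1  0.4 -1.6] t 29.3
199 115 [[265.4, 166.3], [265.2, 160.8], [264.6, 168.7], [264.4, 163.2], [263.8, 171.1], [263.5, 165.6]]
```

View pics/k4.png

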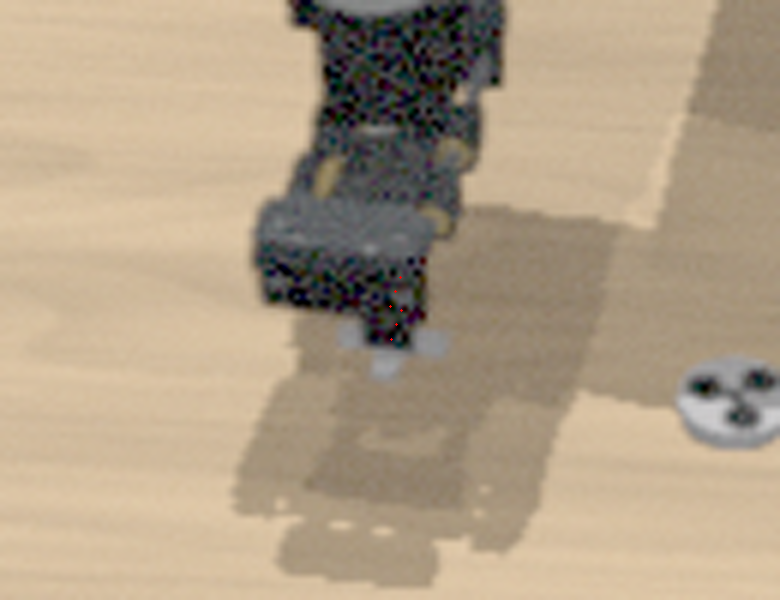

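Knife gripped and level (arms at crop (350–450,340)). Carrying it over the fine plate.

servo_tool(
  targets=[
    [0,0,-1,0,0.1],
    [8.1,21.25,-1,0,0.1],
    [8.1,21.25,-1,0,0.1],
    [8.1,21.25,-1,0,0.1],
    [8.1,21.25,-1,0,0.1],
    [8.1,21.25,-1,0,0.1],
    [8.1,21.25,-1,0,0.1],
    [8.1,21.25,-1,0,0.1],
    [8.1,21.25,0,0,0.1],
    [8.1,21.25,0.4,0,0.1],
    [8.1,21.25,0.4,0,0.1],
    [8.1,21.25,0.4,0,0.1],
    [8.1,21.25,0.4,0,0.1],
  ],
)

```text
clock: 30.43
position: [0.6702, 0.0664, 0.0083]
ee_rot: [-0.0, 0.74, 0.672, -0.0]
contact_force: [-0.1, 0.4, -1.6]
width: 0.0191
```

```bash
python3 -c "
from h import *
go([.6712,.0669,-.0024],84.4)
look('k5.png',.0375)
"
```

```text
shift cm [0.06 0.09 1.07] roll 0.1 | pos [0.6702 0.0664 0.0083] yaw 84.46 tilt 0.02 w 0.0191 F [-0.1  0.4 -1.6] t 30.43
shift cm [0. 0. 0.] roll None | pos [0.6702 0.0664 0.0083] yaw 84.46 tilt 0.02 w 0.0191 F [-0.1  0.4 -1.6] t 30.43
213 181 [[279.3, 230.9], [279.2, 225.4], [278.5, 233.9], [278.3, 228.5], [277.7, 237.0], [277.5, 231.5]]
```

View pics/k5.png

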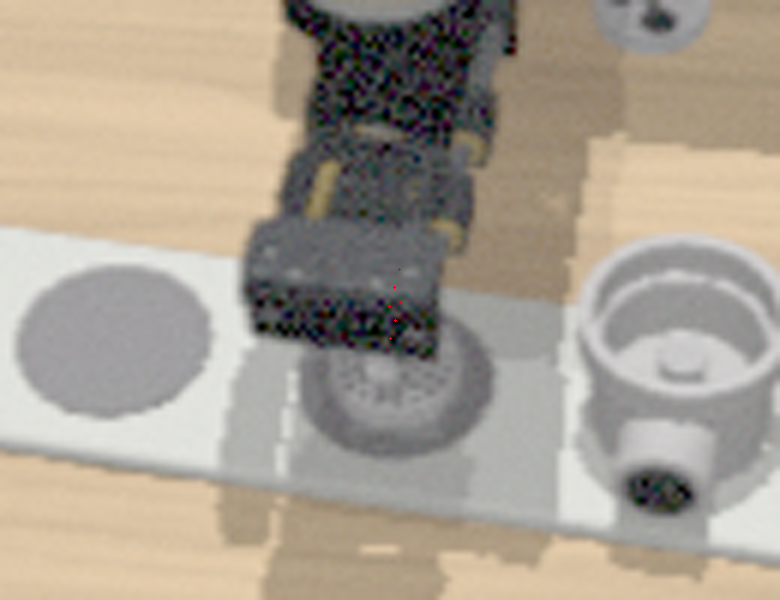

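servo_tool(
  targets=[
    [0.03,0.05,0.4,0,0.1],
    [0.03,0.05,0.7,0,0.1],
    [0.03,0.05,0.9,0,0.1],
    [0.03,0.05,0.95,0,0.1],
    [0.03,0.05,0.95,0,0.1],
  ],
)

```text
clock: 30.9
position: [0.6711, 0.067, -0.0016]
ee_rot: [-0.0, 0.74, 0.672, -0.0]
contact_force: [0.2, -0.5, -1.0]
width: 0.0191
```

```bash
python3 -c "
from h import *
go([.6712,.0669,-.0025],84.4)
"
```

```text
shift cm [-0.01  0.01  0.09] roll 0.1 | pos [ 0.6711  0.067  -0.0016] yaw 84.48 tilt 0.02 w 0.0191 F [ 0.2 -0.5 -1. ] t 30.9
```

servo_tool(
  targets=[
    [0,0,0.08,0,0.1],
    [0,0,0.1,0,0.5],
    [0,0,0.1,0,0.5],
    [0,0,0.1,0,0.5],
    [0,0,0.1,0,0.5],
    [0,0,0.1,0,0.5],
    [0,0,-2,0,1],
    [0,0,-5,0,1],
    [0,0,-7,0,1],
    [3,-12,-7,0,1],
    [6.6,-24.1,-7,0,1],
    [6.6,-24.1,-7,0,1],
    [6.6,-24.1,-7,0,1],
    [6.6,-24.1,-7,0,1],
    [6.6,-24.1,-7,0,1],
    [6.6,-24.1,-7,0,1],
    [6.6,-24.1,-3,0,1],
    [6.6,-24.1,-3,0,1],
    [6.6,-24.1,-3,0,1],
  ],
)

```text
clock: 32.48
position: [0.4369, 0.1557, 0.0281]
ee_rot: [-0.001, 0.74, 0.672, -0.002]
contact_force: [0.4, -0.8, 0.4]
width: 0.095
```

```bash
python3 -c "
from chk import *
go([.4374,.1563,-.035],84.4)
L=[]
for c in('top','scene'):
  S=get_image(c);print(c,spot(S,(.6735,.066),.051,4))
  u,v=proj(S,[.673,.066,.03]).astype(int)
  crop(S,u-25,v-25,u+25,v+25,8,c+'9.png');L.append(cv2.imread('pics/'+c+'9.png'))
cv2.imwrite('pics/b9.png',np.hstack(L))
"
```

```text
shift cm [0.08 0.07 6.3 ] roll 0.1 | pos [0.4369 0.1557 0.0281] yaw 84.48 tilt 0.21 w 0.095 F [ 0.4 -0.8  0.4] t 32.48
top [0.6731 0.0656]
scene [0.675 0.067]
```

View pics/b9.png

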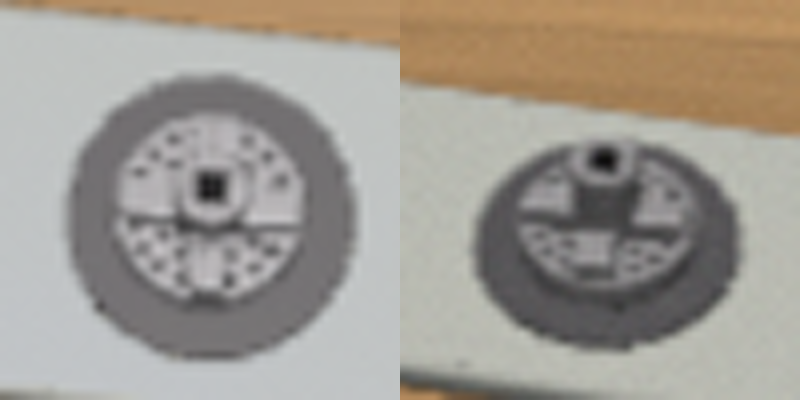

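The knife lies flat and centred on the fine plate, with boss and plate centres within 1 mm of each other. Next is the wide plate.

servo_tool(
  targets=[
    [0,0,3,0,1],
    [0,0,5,0,1],
    [0,0,5.9,0,1],
    [0,0,6.3,0,1],
    [0,0,6.3,0,1],
    [0,0,6.3,0,0.4],
    [0,0,6.3,0,0.4],
    [0,0,6.3,0,0.4],
    [0,0,6.3,0,0.4],
    [0,0,6.3,0,0.4],
    [0,0,6.3,0,0.4],
    [0,0,6.3,0,0.4],
    [0,0,6.3,0,0.4],
    [0,0,6.3,0,0.4],
    [0,0,6.3,0,0.4],
    [0,0,6.3,0,0.4],
    [0,0,6.3,0,0.4],
  ],
)

```text
clock: 34.0
position: [0.4377, 0.1558, -0.0342]
ee_rot: [0.0, 0.74, 0.672, 0.0]
contact_force: [0.4, 0.3, 3.0]
width: 0.0508
```

```bash
python3 -c "
from chk import *
go([.6489,-.1615,.015],84.4)
"
```

```text
shift cm [-29.56  24.07  -4.92] roll 0.1 | pos [ 0.4377  0.1558 -0.0342] yaw 84.48 tilt 0.01 w 0.0508 F [0.4 0.3 3. ] t 34.0
```

servo_tool(
  targets=[
    [0,0,-3,0,0.4],
    [0,0,-6,0,0.4],
    [-29.6,24.0,-7.5,0,0.4],
    [-29.6,24.0,-7.5,0,0.4],
    [-29.6,24.0,-7.5,0,0.4],
    [-29.6,24.0,-7.5,0,0.4],
    [-29.6,24.0,-7.5,0,0.4],
    [-29.6,24.0,-7.5,0,0.4],
    [-29.6,24.0,-7.5,0,0.4],
    [-29.6,24.0,-7.5,0,0.4],
    [-29.6,24.0,-7.5,0,0.4],
    [-29.6,24.0,-7.5,0,0.4],
    [-29.6,24.0,-7.5,0,0.4],
    [-29.6,24.0,-5,0,0.4],
    [-29.6,24.0,-3,0,0.4],
    [-29.6,24.0,-3,0,0.4],
    [-29.6,24.0,-3,0,0.4],
    [-29.6,24.0,-3,0,0.4],
  ],
)

```text
clock: 35.5
position: [0.6482, -0.1611, -0.0033]
ee_rot: [0.0, 0.74, 0.673, 0.0]
contact_force: [0.4, 0.0, -0.5]
width: 0.0511
```

```bash
python3 -c "
from chk import *
go([.6489,-.162,-.0187],84.4)
look('w1.png',.0375)
"
```

```text
shift cm [-0.08  0.08  1.54] roll 0.1 | pos [ 0.6482 -0.1611 -0.0033] yaw 84.53 tilt 0.02 w 0.0511 F [ 0.4  0.  -0.5] t 35.5
shift cm [0. 0. 0.] roll None | pos [ 0.6482 -0.1611 -0.0033] yaw 84.53 tilt 0.02 w 0.0511 F [ 0.4  0.  -0.5] t 35.5
119 171 [[188.9, 216.4], [187.8, 211.0], [185.5, 224.0], [184.3, 218.6], [182.0, 231.8], [180.8, 226.4]]
```

View pics/w1.png

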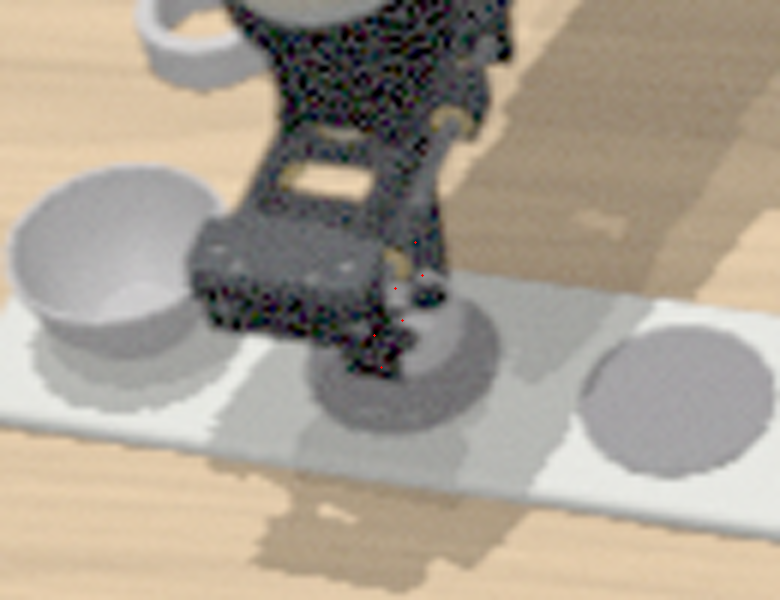

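servo_tool(
  targets=[
    [-0.03,0.04,0.6,0,0.4],
    [-0.03,0.04,1.1,0,0.4],
    [-0.03,0.04,1.4,0,0.4],
    [-0.03,0.04,1.45,0,0.4],
    [-0.03,0.04,1.45,0,0.4],
  ],
)

```text
clock: 35.97
position: [0.6484, -0.1622, -0.019]
ee_rot: [-0.0, 0.74, 0.672, -0.0]
contact_force: [-0.7, -0.2, -0.4]
width: 0.0508
```

```bash
python3 -c "
from chk import *
go([.6489,-.162,-.019],84.4)
"
```

```text
shift cm [0.02 0.05 0.  ] roll 0.1 | pos [ 0.6484 -0.1622 -0.019 ] yaw 84.48 tilt 0.02 w 0.0508 F [-0.7 -0.2 -0.4] t 35.97
```

servo_tool(
  targets=[
    [0.02,0.03,0.05,0,0.4],
    [0.02,0.03,0.05,0,1],
    [0.02,0.03,0.05,0,1],
    [0.02,0.03,0.05,0,1],
    [0.02,0.03,0.05,0,1],
    [0.02,0.03,0.05,0,1],
    [0.02,0.03,0.05,0,1],
    [0.02,0.03,0.05,0,1],
    [0,0,-4,0,1],
    [0,0,-8,0,1],
    [-15.2,-18,-8.5,0,1],
    [-15.2,-18,-8.5,0,1],
    [-15.2,-18,-8.5,0,1],
    [-15.2,-18,-8.5,0,1],
    [-15.2,-18,-8.5,0,1],
    [-15.2,-18,-8.5,0,1],
    [-15.2,-18,-8.5,0,1],
    [-15.2,-18,-5,0,1],
    [-15.2,-18,-5,0,1],
    [-15.2,-18,-5,0,1],
  ],
)

```text
clock: 37.63
position: [0.4543, -0.2955, 0.0305]
ee_rot: [-0.002, 0.74, 0.672, -0.0]
contact_force: [0.2, 0.2, 0.4]
width: 0.095
```

```bash
python3 -c "
from chk import *
go([.4544,-.2964,-.033],84.4)
L=[]
for c in('top','scene'):
  S=get_image(c)
  u,v=proj(S,[.651,-.1625,.02]).astype(int)
  m=circ(S,.651,-.1625,.025,.026,24)+circ(S,.651,-.1625,.015,.04,24)
  crop(S,u-25,v-25,u+25,v+25,8,c+'9.png',m);L.append(cv2.imread('pics/'+c+'9.png'))
  g=cv2.cvtColor(S['color'],cv2.COLOR_RGB2GRAY)[v-25:v+25,u-25:u+25]
  mk=((g<150)).astype(np.uint8);n,l,st,ce=cv2.connectedComponentsWithStats(mk);k=1+np.argmax(st[1:,4]);cs,_=cv2.findContours((l==k).astype(np.uint8),cv2.RETR_EXTERNAL,cv2.CHAIN_APPROX_NONE);f=np.zeros_like(mk);cv2.drawContours(f,cs,-1,1,-1);ys,xs=np.nonzero(f);b=np.array([xs.mean()+u-25,ys.mean()+v-25]);print('pad',fsolve(lambda p:sil(S,*p,PAD)-b,[.651,-.1625]).round(4),len(xs))
cv2.imwrite('pics/b10.png',np.hstack(L))
"
```

```text
shift cm [-0.1   0.03  6.35] roll 0.1 | pos [ 0.4543 -0.2955  0.0305] yaw 84.49 tilt 0.18 w 0.095 F [0.2 0.2 0.4] t 37.63
pad [ 0.6498 -0.1629] 1010
pad [ 0.6524 -0.1622] 645
```

View pics/b10.png

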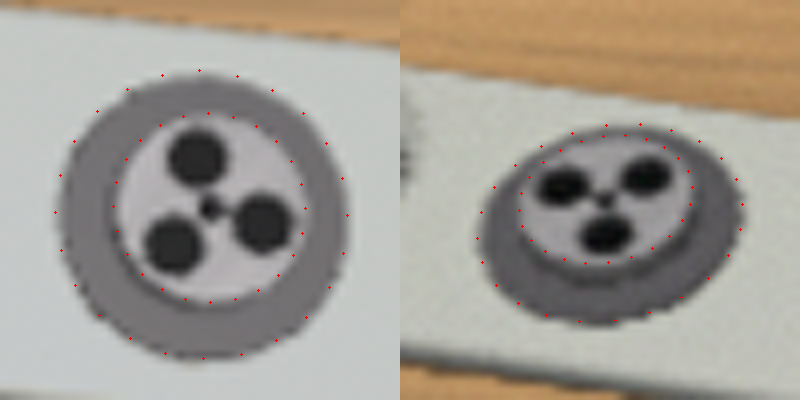

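The wide plate is centred on the right pad and matches the overlay in both views. Next is the ring nut.

servo_tool(
  targets=[
    [0,0,3,0,1],
    [0,0,5,0,1],
    [0,0,5.9,0,1],
    [0,0,6.2,0,1],
    [0,0,6.2,0,1],
    [0,0,6.2,0,0.5],
    [0,0,6.2,0,0.5],
    [0,0,6.2,0,0.5],
    [0,0,6.2,0,0.5],
    [0,0,6.2,0,0.5],
    [0,0,6.2,0,0.5],
    [0,0,6.2,0,0.5],
    [0,0,6.2,0,0.5],
    [0,0,6.2,0,0.5],
    [0,0,6.2,0,0.5],
  ],
)

```text
clock: 38.98
position: [0.4548, -0.2963, -0.0304]
ee_rot: [0.0, 0.74, 0.672, 0.0]
contact_force: [-1.6, 0.7, 5.5]
width: 0.064
```

```bash
python3 -c "
from chk import *
go([.660,-.0474,.015],84.4)
"
```

```text
shift cm [26.75 18.03 -4.54] roll 0.1 | pos [ 0.4548 -0.2963 -0.0304] yaw 84.47 tilt 0.03 w 0.064 F [-1.6  0.7  5.5] t 38.98
```

servo_tool(
  targets=[
    [0,0,0,0,0.5],
    [0,0,-3,0,0.5],
    [0,0,-6.5,0,0.5],
    [26.7,18.0,-7.5,0,0.5],
    [26.7,18.0,-7.5,0,0.5],
    [26.7,18.0,-7.5,0,0.5],
    [26.7,18.0,-7.5,0,0.5],
    [26.7,18.0,-7.5,0,0.5],
    [26.7,18.0,-7.5,0,0.5],
    [26.7,18.0,-7.5,0,0.5],
    [26.7,18.0,-7.5,0,0.5],
    [26.7,18.0,-7.5,0,0.5],
    [26.7,18.0,-7.5,0,0.5],
    [26.7,18.0,-5,0,0.5],
    [26.7,18.0,-3,0,0.5],
    [26.7,18.0,-3,0,0.5],
    [26.7,18.0,-3,0,0.5],
    [26.7,18.0,-3,0,0.5],
  ],
)

```text
clock: 40.48
position: [0.6596, -0.0485, 0.0001]
ee_rot: [0.0, 0.741, 0.672, 0.0]
contact_force: [-0.1, 0.4, -2.3]
width: 0.0641
```

```bash
python3 -c "
from chk import *
go([.660,-.0474,-.0150],84.4)
look('r1.png',.0375)
"
```

```text
shift cm [0.12 0.02 1.51] roll 0.0 | pos [ 6.596e-01 -4.850e-02  1.000e-04] yaw 84.43 tilt 0.03 w 0.0641 F [-0.1  0.4 -2.3] t 40.48
shift cm [0. 0. 0.] roll None | pos [ 6.596e-01 -4.850e-02  1.000e-04] yaw 84.43 tilt 0.03 w 0.0641 F [-0.1  0.4 -2.3] t 40.48
165 177 [[234.3, 219.9], [233.7, 214.5], [230.8, 229.6], [230.1, 224.2], [227.1, 239.7], [226.4, 234.3]]
```

View pics/r1.png

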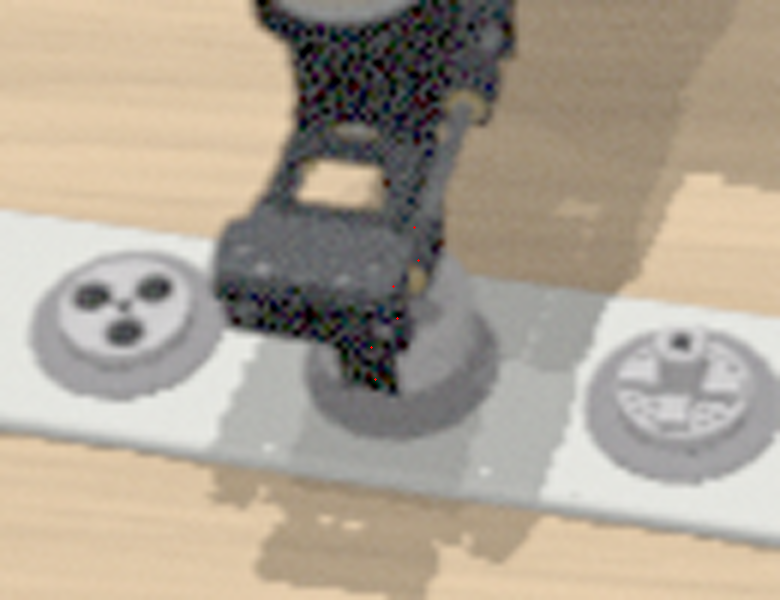

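servo_tool(
  targets=[
    [0.05,0,0.6,0,0.5],
    [0.05,0,1.1,0,0.5],
    [0.05,0,1.4,0,0.5],
    [0.05,0,1.45,0,0.5],
    [0.05,0,1.45,0,0.5],
  ],
)

```text
clock: 40.95
position: [0.6595, -0.0472, -0.0153]
ee_rot: [-0.0, 0.74, 0.672, -0.0]
contact_force: [0.2, 0.1, -2.2]
width: 0.0639
```

```bash
python3 -c "
from chk import *
go([.660,-.0474,-.0154],84.4)
"
```

```text
shift cm [-0.01  0.05  0.01] roll 0.1 | pos [ 0.6595 -0.0472 -0.0153] yaw 84.49 tilt 0.01 w 0.0639 F [ 0.2  0.1 -2.2] t 40.95
```

servo_tool(
  targets=[
    [0,0.04,0.05,0,0.5],
    [0,0.04,0.05,0,1],
    [0,0.04,0.05,0,1],
    [0,0.04,0.05,0,1],
    [0,0.04,0.05,0,1],
    [0,0.04,0.05,0,1],
    [0,0.04,0.05,0,1],
    [0,0,-4,0,1],
    [0,0,-8,0,1],
    [0,0,-12.5,0,1],
    [0,0,-12.5,0,1],
    [10,-7.5,-12.5,0,1],
    [20,-15,-12.5,0,1],
    [20,-15,-12.5,0,1],
    [20,-15,-12.5,0,1],
    [20,-15,-12.5,0,1],
    [20,-15,-12.5,0,1],
    [20,-15,-12.5,0,1],
    [20,-15,-12.5,0,1],
  ],
)

```text
clock: 42.53
position: [0.5287, 0.1679, 0.1099]
ee_rot: [0.0, 0.739, 0.674, 0.0]
contact_force: [0.2, -0.9, -0.2]
width: 0.0955
```

```bash
python3 -c "
from chk import *
go([.4464,.3095,.11],84.4)
L=[]
for c in('top','scene'):
  S=get_image(c)
  u,v=proj(S,[.662,-.0484,.02]).astype(int)
  m=circ(S,.6622,-.0484,.039,.032,24)+circ(S,.6622,-.0484,.015,.04,24)
  crop(S,u-25,v-25,u+25,v+25,8,c+'9.png',m);L.append(cv2.imread('pics/'+c+'9.png'))
cv2.imwrite('pics/b11.png',np.hstack(L))
"
```

```text
shift cm [ 1.333e+01 -9.510e+00 -1.000e-02] roll 0.3 | pos [0.5287 0.1679 0.1099] yaw 84.68 tilt 0.03 w 0.0955 F [ 0.2 -0.9 -0.2] t 42.53
```

View pics/b11.png

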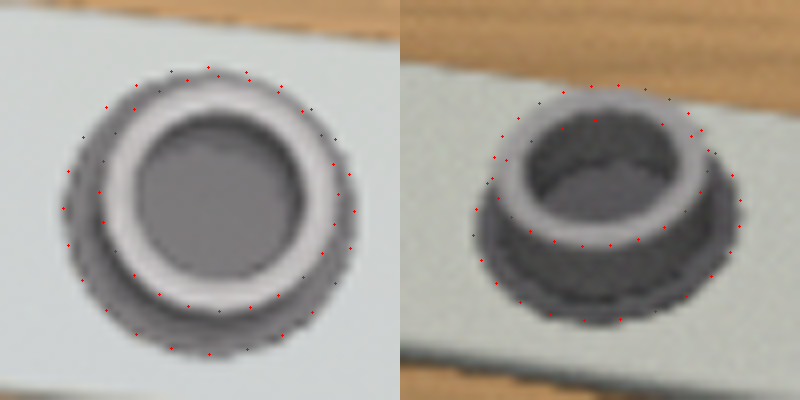

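The ring is centred on the middle pad and matches the overlay. Now the pusher.

servo_tool(
  targets=[
    [13.3,-9.5,0,0,1],
    [13.3,-9.5,0,0,1],
    [13.3,-9.5,0,0,1],
    [13.3,-9.5,0,0,1],
    [13.3,-9.5,0,0,1],
    [13.3,-9.5,0,0,1],
    [13.3,-9.5,0,0,0.6],
    [13.3,-9.5,0,0,0.6],
    [13.3,-9.5,0,0,0.6],
    [13.3,-9.5,0,0,0.6],
  ],
)

```text
clock: 43.47
position: [0.4485, 0.3067, 0.1096]
ee_rot: [0.0, 0.741, 0.672, -0.0]
contact_force: [-0.2, 0.6, 0.6]
width: 0.0739
```

```bash
python3 -c "
from chk import *
go([.4464,.3095,.0515],84.4)
look('p3.png',.0375)
"
```

```text
shift cm [ 0.25 -0.24  5.81] roll -0.0 | pos [0.4485 0.3067 0.1096] yaw 84.37 tilt 0.01 w 0.0739 F [-0.2  0.6  0.6] t 43.47
shift cm [0. 0. 0.] roll None | pos [0.4485 0.3067 0.1096] yaw 84.37 tilt 0.01 w 0.0739 F [-0.2  0.6  0.6] t 43.47
320 92 [[386.2, 135.7], [387.1, 129.6], [385.2, 145.0], [386.1, 138.9], [384.1, 154.6], [385.1, 148.5]]
```

View pics/p3.png

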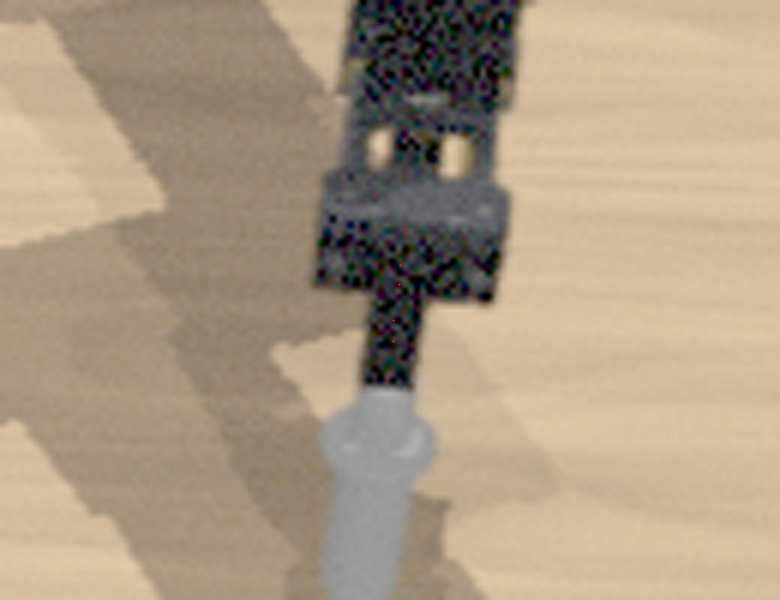

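servo_tool(
  targets=[
    [0,0,0,0,0.6],
    [0,0,1,0,0.6],
    [0,0,1,0,0.6],
  ],
)

```text
clock: 43.77
position: [0.4472, 0.3073, 0.0982]
ee_rot: [-0.0, 0.74, 0.672, -0.001]
contact_force: [-0.2, 0.1, -0.6]
width: 0.0576
```

```bash
python3 -c "
from chk import *
go([.4464,.3095,.0515],84.4)
"
```

```text
shift cm [ 0.21 -0.1   4.67] roll 0.1 | pos [0.4472 0.3073 0.0982] yaw 84.47 tilt 0.1 w 0.0576 F [-0.2  0.1 -0.6] t 43.77
```

servo_tool(
  targets=[
    [0.15,-0.05,1,0,0.6],
    [0.15,-0.05,2.5,0,0.6],
    [0.15,-0.05,4,0,0.6],
    [0.15,-0.05,4.6,0,0.6],
    [0.15,-0.05,4.6,0,0.6],
    [0.15,-0.05,4.6,0,0.6],
  ],
)

```text
clock: 44.27
position: [0.4473, 0.3094, 0.0535]
ee_rot: [-0.0, 0.74, 0.672, -0.0]
contact_force: [0.6, 0.8, -0.0]
width: 0.0573
```

```bash
python3 -c "
from chk import *
go([.4464,.3095,.0515],84.4)
"
```

```text
shift cm [ 0.   -0.09  0.2 ] roll 0.1 | pos [0.4473 0.3094 0.0535] yaw 84.48 tilt 0.04 w 0.0573 F [ 0.6  0.8 -0. ] t 44.27
```

servo_tool(
  targets=[
    [0,-0.08,0.1,0,0.6],
    [0,-0.08,0.1,0,0.15],
    [0,-0.08,0.1,0,0.15],
    [0,-0.08,0.1,0,0.15],
    [0,-0.08,0.1,0,0.15],
    [0,-0.08,0.1,0,0.15],
    [0,-0.08,0.1,0,0.15],
    [0,-0.08,0.1,0,0.15],
    [0,-0.08,0.1,0,0.15],
    [0,-0.08,0.1,0,0.15],
    [0,-0.08,0.1,0,0.15],
    [0,-0.08,0.1,0,0.15],
    [0,-0.08,0.1,0,0.15],
  ],
)

```text
clock: 45.35
position: [0.4466, 0.3094, 0.0528]
ee_rot: [0.0, 0.74, 0.672, 0.0]
contact_force: [-0.5, -0.1, 2.2]
width: 0.0255
```

servo_tool(
  targets=[
    [0,0,-1,0,0.15],
    [0,0,-4,0,0.15],
    [0,0,-7,0,0.15],
    [0,0,-7,0,0.15],
    [0,0,-7,0,0.15],
  ],
)

```text
clock: 45.77
position: [0.4471, 0.3097, 0.1243]
ee_rot: [0.0, 0.74, 0.672, 0.001]
contact_force: [-0.6, -0.4, -2.3]
width: 0.0258
```

```bash
python3 -c "
from chk import *
go([.6598,-.0473,.12],84.4)
look('p4.png',.0375,hh=60,f=5,off=(0,15))
"
```

```text
shift cm [-33.49  24.6    0.44] roll 0.1 | pos [0.4471 0.3097 0.1243] yaw 84.48 tilt 0.17 w 0.0258 F [-0.6 -0.4 -2.3] t 45.77
shift cm [0. 0. 0.] roll None | pos [0.4471 0.3097 0.1243] yaw 84.48 tilt 0.17 w 0.0258 F [-0.6 -0.4 -2.3] t 45.77
322 91 [[387.4, 136.7], [388.4, 130.5], [387.1, 139.9], [388.1, 133.7], [386.8, 143.3], [387.7, 137.0]]
```

View pics/p4.png

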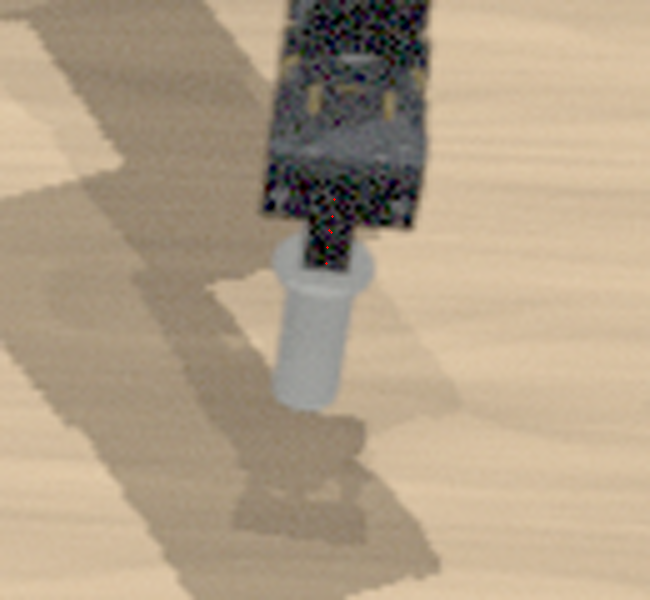

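The pusher is held upright. Carrying it over the ring.

servo_tool(
  targets=[
    [-3,2.2,-0.5,0,0.15],
    [-6,4.4,-0.5,0,0.15],
    [-9,6.6,-0.5,0,0.15],
    [-12,8.8,-0.5,0,0.15],
    [-15,11,-0.5,0,0.15],
    [-18,13.2,-0.5,0,0.15],
    [-21,15.4,-0.5,0,0.15],
    [-24,17.6,-0.5,0,0.15],
    [-27,19.8,-0.5,0,0.15],
    [-30,22,-0.5,0,0.15],
    [-32,23.5,-0.5,0,0.15],
    [-33.5,24.6,-0.5,0,0.15],
    [-33.5,24.6,-0.5,0,0.15],
    [-33.5,24.6,-0.5,0,0.15],
    [-33.5,24.6,0.5,0,0.15],
    [-33.5,24.6,0.5,0,0.15],
    [-33.5,24.6,0.5,0,0.15],
    [-33.5,24.6,0.5,0,0.15],
  ],
)

```text
clock: 47.32
position: [0.6589, -0.0469, 0.1176]
ee_rot: [-0.0, 0.74, 0.673, -0.0]
contact_force: [-0.3, -0.1, -2.1]
width: 0.0258
```

```bash
python3 -c "
from chk import *
go([.6598,-.0473,.068],84.4)
look('p5.png',.0375,hh=60,f=5,off=(0,15))
"
```

```text
shift cm [-0.03  0.09  4.96] roll 0.1 | pos [ 0.6589 -0.0469  0.1176] yaw 84.54 tilt 0.03 w 0.0258 F [-0.3 -0.1 -2.1] t 47.32
shift cm [0. 0. 0.] roll None | pos [ 0.6589 -0.0469  0.1176] yaw 84.54 tilt 0.03 w 0.0258 F [-0.3 -0.1 -2.1] t 47.32
161 145 [[228.6, 190.0], [227.9, 183.8], [227.1, 194.0], [226.3, 187.8], [225.5, 198.1], [224.7, 191.9]]
```

View pics/p5.png

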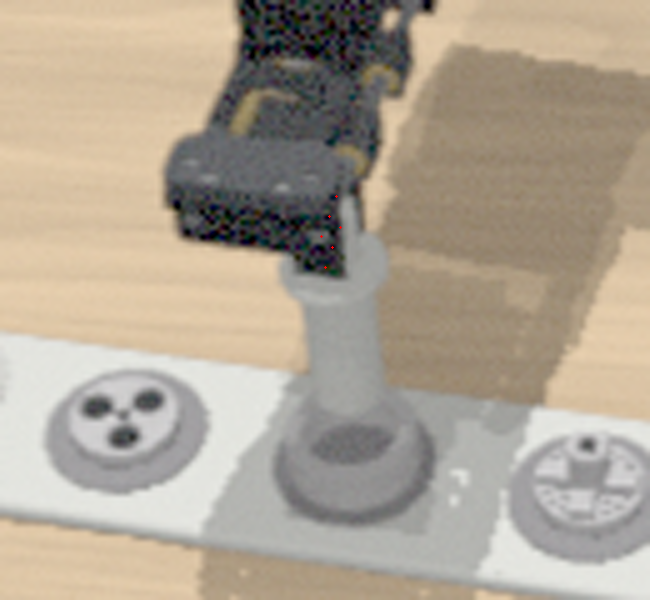

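servo_tool(
  targets=[
    [-0.03,0.08,0.8,0,0.15],
    [-0.03,0.08,1.6,0,0.15],
    [-0.03,0.08,2.4,0,0.15],
    [-0.03,0.08,2.4,0,0.15],
  ],
)

```text
clock: 47.7
position: [0.659, -0.0479, 0.0914]
ee_rot: [-0.001, 0.74, 0.672, -0.001]
contact_force: [-0.1, 0.1, -1.6]
width: 0.0259
```

servo_tool(
  targets=[
    [0,0,0.7,0,0.15],
    [0,0,1.4,0,0.15],
    [0,0,2.0,0,0.15],
    [0,0,2.3,0,0.15],
    [0,0,2.3,0,0.15],
  ],
)

```text
clock: 48.12
position: [0.6596, -0.048, 0.0697]
ee_rot: [-0.001, 0.74, 0.672, -0.0]
contact_force: [1.2, 0.3, -0.2]
width: 0.0249
```

```bash
python3 -c "
from chk import *
go([.6598,-.0473,.068],84.4)
look('p6.png',.0375,hh=60,f=5,off=(0,15))
"
```

```text
shift cm [0.08 0.01 0.17] roll 0.1 | pos [ 0.6596 -0.048   0.0697] yaw 84.48 tilt 0.08 w 0.0249 F [ 1.2  0.3 -0.2] t 48.12
shift cm [0. 0. 0.] roll None | pos [ 0.6596 -0.048   0.0697] yaw 84.48 tilt 0.08 w 0.0249 F [ 1.2  0.3 -0.2] t 48.12
163 161 [[229.9, 205.4], [229.1, 199.5], [228.4, 209.2], [227.7, 203.4], [226.9, 213.1], [226.2, 207.3]]
```

View pics/p6.png

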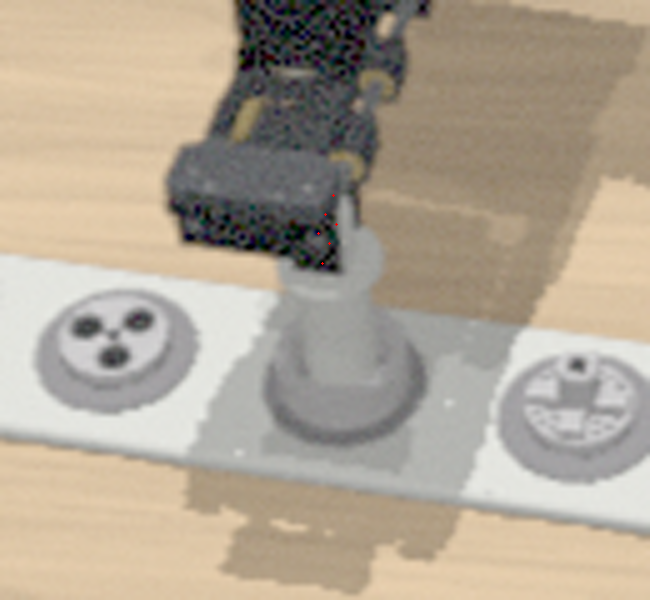

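servo_tool(
  targets=[
    [0.06,0,0.05,0,0.15],
    [0.06,0,0.1,0,0.15],
    [0.06,0,0.13,0,0.15],
    [0.06,0,0.13,0,0.15],
  ],
)

```text
clock: 48.5
position: [0.6601, -0.0475, 0.0696]
ee_rot: [0.0, 0.74, 0.672, 0.0]
contact_force: [-0.9, 0.3, -1.5]
width: 0.0257
```

```bash
python3 -c "
from chk import *
go([.6598,-.0473,.068],84.4)
"
```

```text
shift cm [ 0.02 -0.03  0.16] roll 0.1 | pos [ 0.6601 -0.0475  0.0696] yaw 84.48 tilt 0.02 w 0.0257 F [-0.9  0.3 -1.5] t 48.5
```

servo_tool(
  targets=[
    [0,0,0.06,0,0.15],
    [0,0,0.12,0,0.15],
    [0,0,0.16,0,0.15],
    [0,0,0.16,0,0.15],
  ],
)

```text
clock: 48.83
position: [0.6601, -0.0475, 0.0678]
ee_rot: [0.0, 0.74, 0.672, -0.0]
contact_force: [0.6, -0.2, -0.0]
width: 0.0253
```

```bash
python3 -c "
from chk import *
go([.6598,-.0473,.068],84.4)
"
```

```text
shift cm [ 0.02 -0.03 -0.02] roll 0.1 | pos [ 0.6601 -0.0475  0.0678] yaw 84.48 tilt 0.0 w 0.0253 F [ 0.6 -0.2 -0. ] t 48.83
```

servo_tool(
  targets=[
    [0,0,0,0,0.6],
    [0,0,0,0,0.6],
    [0,0,0,0,0.6],
    [0,0,0,0,0.6],
    [0,0,0,0,0.6],
    [0,0,0,0,0.6],
    [0,0,0,0,0.6],
    [0,0,-2,0,0.6],
    [0,0,-5,0,0.6],
    [0,0,-9,0,0.6],
    [0,0,-11,0,0.6],
    [0,0,-11,0,0.6],
    [-10,-15,-11,0,0.6],
    [-20,-22,-11,0,0.6],
    [-20,-22,-11,0,0.6],
    [-20,-22,-11,0,0.6],
    [-20,-22,-11,0,0.6],
    [-20,-22,-11,0,0.6],
    [-20,-22,-11,0,0.6],
    [-20,-22,-11,0,0.6],
  ],
)

```text
clock: 50.5
position: [0.4177, -0.2275, 0.1774]
ee_rot: [-0.001, 0.741, 0.671, -0.001]
contact_force: [-0.8, 0.0, 0.2]
width: 0.0571
```

```bash
python3 -c "
from chk import *
go([.45,-.2,.15],84.4)
L=[]
for c in('top','scene'):
  S=get_image(c)
  u,v=proj(S,[.662,-.0484,.05]).astype(int)
  m=circ(S,.6622,-.0484,.133,.013,24)+circ(S,.6622,-.0484,.039,.032,24)
  crop(S,u-33,v-33,u+33,v+33,6,c+'9.png',m);L.append(cv2.imread('pics/'+c+'9.png'))
  crop(S,0,0,560,420,1,c+'_all.png')
cv2.imwrite('pics/b12.png',np.hstack(L))
"
```

```text
shift cm [3.06 2.94 2.73] roll -0.1 | pos [ 0.4177 -0.2275  0.1774] yaw 84.32 tilt 0.1 w 0.0571 F [-0.8  0.   0.2] t 50.5
```

View pics/b12.png

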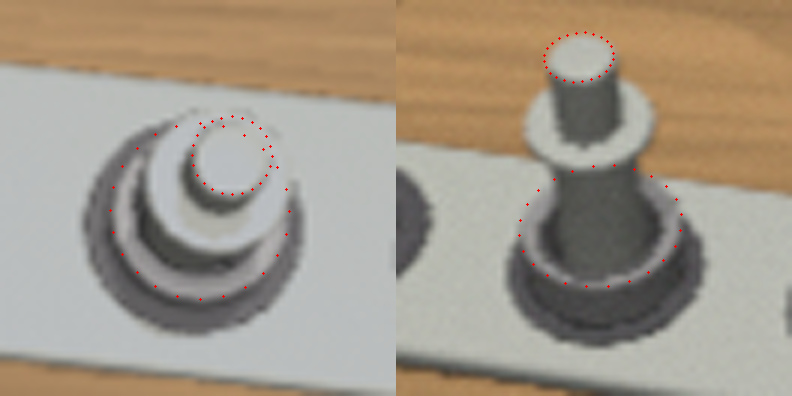

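View pics/scene_all.png

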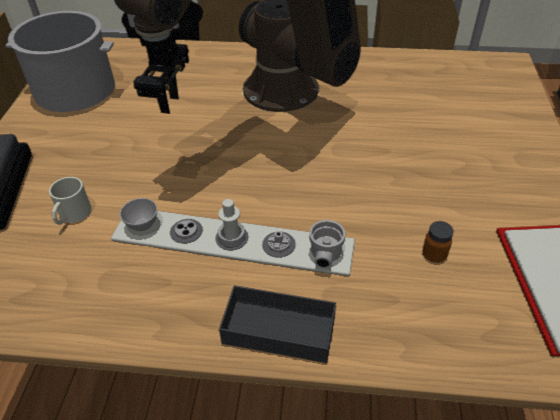

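View pics/top_all.png

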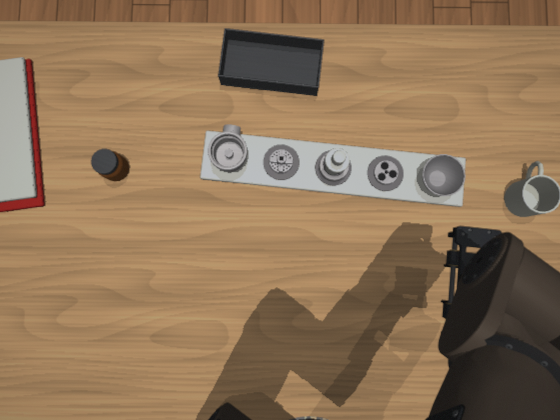

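The pusher stands upright in the ring. Its handle and the ring rim match the overlay in both views, and the jar at (107,162) in the top view hasn't moved. Handing in.

```bash
python3 -c "
from station import *
job_done(); print(sense()['clock'])"
```

```text
the job is handed in; nothing more can be done
the job is handed in; nothing more can be done
```

The job is handed in at about 50 s of the 128 s allowed. All five parts are on their pads as asked, and no check was still failing at the end.

- **Left pad, next to the head:** the fine plate, with the knife flat on top. I corrected the plate once after it landed about 2 mm off. It then sat within about 1 mm of the pad centre in both cameras, and the knife was within about 1 mm of the plate.
- **Middle pad:** the ring nut, with the pusher upright in it. Ring and pusher handle matched the overlay in both views.
- **Right pad, next to the bowl:** the wide plate, matching the overlay in both views.
- **Jar:** the last pictures show it where it started.

**Disagreements along the way:**
- **Tool height:** the real fingertips were about 37.5 mm above the reported TCP. My first grasp closed in the air over the fine plate, and I fixed the height by touching the pads with the fingertips (up to 39 N).
- **Horizontal offset:** the cameras differed from the robot by about 2 mm in x and 1 mm in y, so I shifted the later targets to match.
- **Camera mismatch:** the two cameras disagree by about 2.5 mm in x at the pads, so I used the average of the two.

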